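# Put the pen blanks away in the chest with the sticky cover

## Task

Put the loose maple pen blanks away in the chest: slide its wide cover all the way back, lay each loose blank flat in an empty bay of its own (some bays are already taken; a fingertip finds out which), then slide the cover fully home again. The cover sticks and jams when it runs crooked, so work it along by short gentle pushes in its left and right finger slots in turn and never force it, and leave the other things on the bench where they are.

Things in the scene. Friction and masses are not known exactly. Their poses are not given: they have to be found in the camera images.
- chest: fixed plywood chest for pen blanks, 250 deep (x axis, away from the robot) x 476 wide (y axis, to the left) x 64 mm high, on the bench; origin: centre of its underside, z up. Front half: six bays, three each side of the middle. Side walls 64 mm high, inner faces at y = +-0.224, lips to y = +-0.214; front wall (inner face x = -0.113) and back wall 54 mm high; deck at x > -0.012 34 mm high, under the cover's way
- board (a point): top of the fixed dark board, 80 mm wide in y, that runs front to back over the chest's middle, above the cover, with a pencil and a hex key lying on it (75 mm above the bench in all)
- bay_1 (a point): centre of the floor of the leftmost bay, 10 mm above the bench. Each bay is 101 mm long in the chest's x and about 48 mm wide in y, with a rib 6 mm thick and only 8 mm high between neighbours 54 mm apart; blanks lie in it lengthwise, along the chest's x
- bay_2 (a point): the same, bay 2 counted from the left (chest y = 0.132). One or two of the six bays already hold a blank of the same size, not listed and not the same ones each time: its top is 30 mm above the bench where the floor of an empty bay is 10 mm above it
- bay_3 (a point): the same, bay 3 counted from the left (chest y = 0.078). One or two of the six bays already hold a blank of the same size, not listed and not the same ones each time: its top is 30 mm above the bench where the floor of an empty bay is 10 mm above it
- bay_4 (a point): the same, bay 4 counted from the left (chest y = -0.078). One or two of the six bays already hold a blank of the same size, not listed and not the same ones each time: its top is 30 mm above the bench where the floor of an empty bay is 10 mm above it
- bay_5 (a point): the same, bay 5 counted from the left (chest y = -0.132). One or two of the six bays already hold a blank of the same size, not listed and not the same ones each time: its top is 30 mm above the bench where the floor of an empty bay is 10 mm above it
- bay_6 (a point): the same, bay 6 counted from the left (chest y = -0.186). One or two of the six bays already hold a blank of the same size, not listed and not the same ones each time: its top is 30 mm above the bench where the floor of an empty bay is 10 mm above it
- cover: the chest's dark sliding cover, a board 105 (x) x 444 (y) x 8 mm, underside 42, top 50 mm above the bench; closed it hides all bays. Each short end drags in its groove with about 2.5 N. Pushed at one end it pivots about the other until crooked by about 0.065 rad, then jams; a push at the other end, about as hard as the one that jammed it, frees it. Pushes of 8 to 15 N do; over 40 N of finger force cracks it. Origin: middle of its underside
- cover_slide (a joint): how far the middle of the cover has slid back, m: 0 closed (front edge at the front wall), 0.112 fully open, with felt-buffered stops at both ends; it starts nearly closed
- cover_yaw (a joint): how crooked the cover stands, rad: 0 straight, positive when the right end is farther back than the left end; jams at about +-0.065
- slot_left (a point): centre of the left finger slot of the cover, at the height of the cover's top (50 mm above the bench): an opening 40 mm (x) x 56 mm (y) right through the 8 mm board, brass edged, 175 mm left of the cover's middle; fingertips put 8 to 12 mm down into it can push either edge; below the board at least 8 mm are free
- slot_right (a point): the same, right finger slot, 175 mm right of the cover's middle
- blank_1_mid (a point): loose maple pen blank, 26 wide x 75 long x 20 mm high, about 30 g, lying flat on the bench; this point is its centre (10 mm above its underside); its y axis runs along its length, x across its 26 mm width, z up. Two to four of these are out on the bench; an absent one reads None. A fixed 27 mm square stick lies along the bench front at x = 0.39
- blank_2_mid (a point): loose maple pen blank, 26 wide x 75 long x 20 mm high, about 30 g, lying flat on the bench; this point is its centre (10 mm above its underside); its y axis runs along its length, x across its 26 mm width, z up. Two to four of these are out on the bench; an absent one reads None. A fixed 27 mm square stick lies along the bench front at x = 0.39
- blank_3_mid (a point): loose maple pen blank, 26 wide x 75 long x 20 mm high, about 30 g, lying flat on the bench; this point is its centre (10 mm above its underside); its y axis runs along its length, x across its 26 mm width, z up. Two to four of these are out on the bench; an absent one reads None. A fixed 27 mm square stick lies along the bench front at x = 0.39
- blank_4_mid (a point): loose maple pen blank, 26 wide x 75 long x 20 mm high, about 30 g, lying flat on the bench; this point is its centre (10 mm above its underside); its y axis runs along its length, x across its 26 mm width, z up. Two to four of these are out on the bench; an absent one reads None. A fixed 27 mm square stick lies along the bench front at x = 0.39
- tape_measure: bystander: yellow tape measure, 66x83x36 mm; origin under its centre
- chuck_key: bystander: steel T-handle chuck key, 77x127x14 mm, lying flat; origin under its centre

How it is judged (in metres and radians):
On the way, in this order (a step that is already met when the one before it is completed fails the run):
1. the cover is slid all the way back (within 10 mm) (value of joint cover_slide above 0.102 m), for 0.2 s.
2. every loose blank lies flat on the floor of an empty bay (x of blank_1_mid in the frame of chest between -0.085 and -0.04 m and y of blank_1_mid in the frame of chest between -0.21 and 0.21 m and z of blank_1_mid in the frame of chest between 0.015 and 0.0235 m and x of blank_2_mid in the frame of chest between -0.085 and -0.04 m and y of blank_2_mid in the frame of chest between -0.21 and 0.21 m and z of blank_2_mid in the frame of chest between 0.015 and 0.0235 m and x of blank_3_mid in the frame of chest between -0.085 and -0.04 m and y of blank_3_mid in the frame of chest between -0.21 and 0.21 m and z of blank_3_mid in the frame of chest between 0.015 and 0.0235 m and x of blank_4_mid in the frame of chest between -0.085 and -0.04 m and y of blank_4_mid in the frame of chest between -0.21 and 0.21 m and z of blank_4_mid in the frame of chest between 0.015 and 0.0235 m), for 0.2 s.
At the end, for the whole second after the job is handed in: every loose blank lies flat on the floor of a bay of its own (its centre within about 22 mm of the bay's centre front to back, and no more than 3.5 mm above its resting height), and the cover is fully home (within 5 mm) and straight (within 0.02 rad) (all of step 2 and value of joint cover_slide below 0.005 m and value of joint cover_yaw between -0.02 and 0.02 rad); the robot touches nothing.
It fails at once if the cover is forced: more than 40 N between the fingers and the cover (contact force between the fingers and cover above 40 N).
It fails at once if a bystander is moved by more than 30 mm (distance of any of tape_measure, chuck_key from where it was at the start of the episode above 0.03 m).
Of blank_1, blank_2, blank_3, blank_4 only 2 to 4 are there at a start; the rules pass over those that are not, and their reading is None.
Of stored_0, stored_1, stored_2, stored_3, stored_4, stored_5 only 1 to 2 are there at a start; the rules pass over those that are not, and their reading is None.
At some moment in a run one of blank_1, blank_2, blank_3, blank_4 may be knocked a few centimetres aside while the robot is not near it.
Once in a run the grip may slacken for a moment while it holds something.
It also fails if it takes over 210 s, if anything falls off the work surface, if the arm or the gripper's body presses on something with over 40 N, if the wrist force passes 120 N, or if a joint passes its speed limit or range.

## Robot

A 7-joint arm with a two-finger parallel gripper is mounted at the origin on a cart in front of the work surface, level with it; the furniture and walls round the work are solid. World frame = base frame: x ahead of the robot, y to its left, z up, the work surface at z = 0. Lengths are in mm, angles in rad, forces in N, time in s.
With the tool pointing down it reaches from about 350 to 900 mm from the base axis. Payload 7.2 kg.
Tool frame: the origin (TCP) lies between the finger pads; the fingertips stand 25 mm ahead of it and the grasp point (between the pads) lies 6 mm ahead of it; z points along the fingers, y is the line along which they close (so a half turn about z gives the same grasp; the last joint's range is limited). The gripper opens to 88 mm and grips with 3 to 60 N. Pads are 20 mm wide; open, the fingers measure 115 mm over their backs; the gripper's body (75 mm by 178 mm) begins 61 mm behind the grasp point.
Start: joints at [1.079, 0.411, -0.013, 1.596, 0.006, 1.134, -0.082], TCP at [257.006, -569.716, 247.653] pointing down, gripper open.
Joint ranges: [-2.95, 2.95], [-0.29, 1.99], [-1.47, 1.44], [0.14, 2.54], [-1.03, 4.17], [0.13, 1.85], [-2.86, 2.86]. Speed limits (rad/s): [2.39, 2.39, 3.01, 3.01, 3.14, 3.14, 3.14].

## Interface

Orientations are given as a unit quaternion [w, x, y, z].
In Python, from rig import * gives the robot as it stands.
- The arm moves only by the tool jog_arm, never from a script. Its argument "commands" is a list of rows, each a list of 3 entries, a list of its own where there are three numbers: the closure, from -1 (fully open) to 1 (shut), then the shift along the world's x, y, z in m, then the turn, a rotation vector about the world's x, y, z in rad. In form: [[grip, [x, y, z], [rx, ry, rz]], ...]. A call has 1 to 10 rows; each row shifts and turns the commanded pose from where the row before left it; what a row does not reach is not made up. A row lasts 1/10 s, in which the tool goes at most 50 mm and 8.59 degrees, less where a joint would pass 70% of its speed; a pose out of reach is approached as far as the arm can. A call is refused whole if a number of a shift passes 0.05 or a number of a turn 0.15, either way. A call with a gripper value outside its range is refused whole. The fingers move at their own pace and stop on an object; "force" is the grip in N (left out, the last holds). Time passes only in rows, so rows that do not move let the fingers close. It gives the time, the measured TCP pose, the force, the opening and the grip force at its end, in the units of the state.
- observe(): the state, without advancing time (a new reading comes with each control period).
- read_camera(name): name is "side" or "top"; returns a dict with "image" (400x640x3 uint8, red, green, blue), "K" (3x3 intrinsics, pixels), "k1" (the pictures are not rectified: a ray, as slopes to the right and down, at radius r is drawn at 1 + k1 r^2 times it, then the intrinsics apply), "origin" and "orientation" of the camera in the world. Camera axes: x right, y up, looking along -z (the intrinsics and any distortion apply to the point x, -y, -z); pixel columns grow to the right and rows downward; lengths in mm; the calibration is good to about 2 mm. A picture is of the moment at which its call begins. There is no depth.
- close_job(): hands the job in; it is judged then, once.
The state is a dict: "t": time; "qpos": joint angles; "joint_velocities": joint speeds; "joint_torque": joint torques, N m; "eef_pos": TCP position; "eef_rot": TCP orientation; "force": force on the tool from outside, world axes, zero at the start; "moment": the same for the moment, N m; "gripper_width": finger opening in mm; "grasp_force": force on a finger pad.
Only numpy, scipy, OpenCV 4.12 (cv2) and the standard library are available. Lean on these libraries where they do the work, as an engineer would, in place of code of your own. Each camera call takes 0.05 s, during which the arm holds its last target. There are 200 camera calls.

## Working session

There is one attempt and no reset: what is moved stays moved. The work goes in short steps, Python scripts to look and compute and a tool call to move; the robot and the scene stay as the last step left them, time stands still between calls to the robot, and variables do not carry over. Pictures are saved under pics/ and viewed, at most 14 in all, crops included, and the job is handed in when it is done.

Besides the shell and the picture viewer there is one more tool, called after "Call:" by a JSON object that holds its "method" and its "body", one argument or row to a line. jog_arm: Moves the arm, as the interface text tells. Its arguments: {"type":"object","properties":{"commands":{"type":"array"},"force":{"type":"number"}},"required":["commands"]}

```bash
ls; mkdir -p pics
cat > h.py <<'E'
from rig import *
import numpy as np, cv2
from scipy.spatial.transform import Rotation as R
def cam(n):
    c=read_camera(n); q=c["orientation"]; c["R"]=R.from_quat([q[1],q[2],q[3],q[0]]).as_matrix(); return c
def ray(c,u,v):
    K=np.array(c["K"]); x=np.array([(u-K[0,2])/K[0,0],(v-K[1,2])/K[1,1]]); s=x.copy()
    for _ in range(20): s=x/(1+c["k1"]*(s@s))
    return c["R"]@np.array([s[0],-s[1],-1.0])
def onz(c,u,v,z):
    o=np.array(c["origin"]); d=ray(c,u,v); return o+d*(z-o[2])/d[2]
def save(c,n): cv2.imwrite("pics/"+n,c["image"][:,:,::-1])
E
python3 - <<'E'
from h import *
for n in("top","side"):
    c=cam(n); save(c,n+"0.png"); print(n,c["origin"],c["R"].round(3).tolist(),c["K"],c["k1"])
s=observe(); print(s)
E
```

```text
pics
top [ 549.87442408  -61.19713038 1043.98828153] [[-0.008, 0.999, -0.054], [-1.0, -0.01, -0.025], [-0.025, 0.054, 0.998]] [[374.16560393   0.         321.53561386]
 [  0.         374.16560393 200.43182321]
 [  0.           0.           1.        ]] -0.014905832604468629
side [467.30775278 766.22380416 826.13026522] [[-0.979, 0.142, -0.147], [-0.204, -0.662, 0.721], [0.006, 0.736, 0.677]] [[377.98273422   0.         316.69861449]
 [  0.         377.98273422 203.85398863]
 [  0.           0.           1.        ]] -0.014651607739720728
{'t': 0.1, 'qpos': array([ 1.07883845,  0.41181167, -0.01273651,  1.59696598,  0.00555092,
        1.13428808, -0.08218727]), 'joint_velocities': array([-0.00021281, -0.00073744, -0.00070915, -0.00342381, -0.00193896,
       -0.00042064,  0.00116296]), 'joint_torque': array([ 2.23229727e-03, -5.89096713e+01,  6.43316098e-01, -2.91710329e+01,
       -5.39202907e-02,  1.44776117e-02,  7.60371358e-05]), 'eef_pos': array([ 256.81251938, -569.33581956,  246.89582444]), 'eef_rot': array([-6.98043460e-04,  9.77633189e-01,  2.10316025e-01, -1.74383139e-04]), 'force': array([-0.21222735, -0.41716902,  0.21878398]), 'moment': array([-0.01121126, -0.00805739, -0.02439759]), 'grasp_force': 0.0, 'gripper_width': 88.03641240832728}
```

View pics/top0.png

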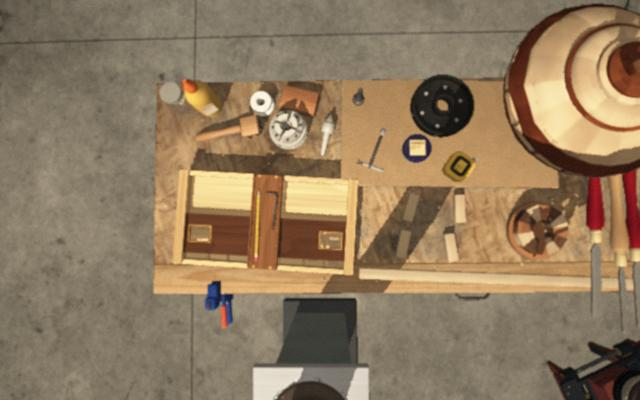

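View pics/side0.png

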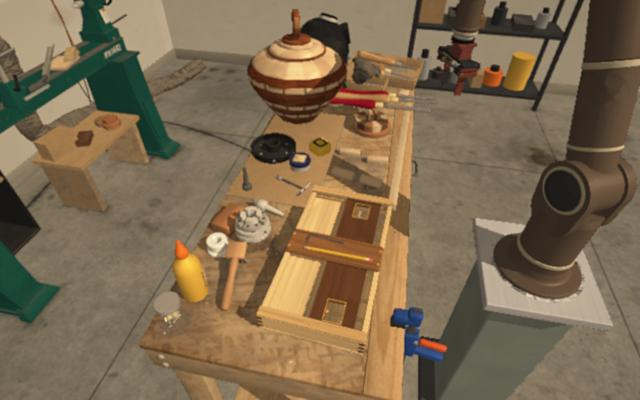

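The top view shows the chest (180–357, 172–272), board at x≈265, slots at (200,234) and (330,240), and apparently four blanks: (460,208), (450,244), and shadowed (411,206), (404,243). I'll zoom in.

Run:
```python
from h import *
c=cam("top"); im=c["image"]
np.save("top.npy",im)
a=cv2.resize(im[160:285,170:370],None,fx=4,fy=4,interpolation=cv2.INTER_CUBIC)
cv2.imwrite("pics/a.png",a[:,:,::-1])
b=cv2.convertScaleAbs(im[180:285,355:480],alpha=1.3,beta=20)
b=cv2.resize(b,None,fx=5,fy=5,interpolation=cv2.INTER_CUBIC)
cv2.imwrite("pics/b.png",b[:,:,::-1])
```

```text
(no output)
```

View pics/a.png

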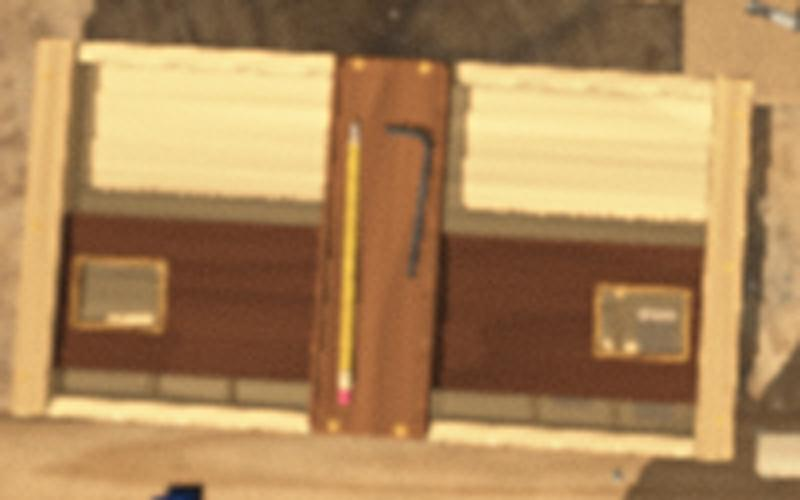

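View pics/b.png

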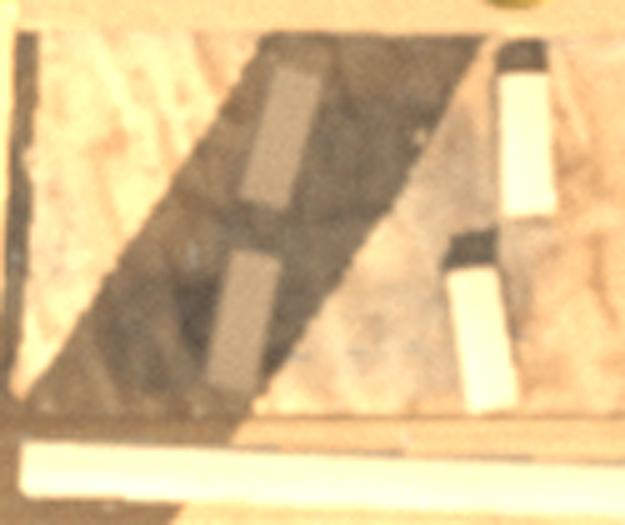

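The zooms show the chest, a cover open by a bit, and four blanks; picked corners follow.

Run:
```python
from h import *
c=cam("top")
A=lambda p,z: onz(c,p[0]/4+170,p[1]/4+160,z)
B=lambda p,z: onz(c,p[0]/5+355,p[1]/5+180,z)
w=[A(p,64) for p in [(37,40),(15,415),(752,82),(733,458)]]
for x in w: print(x.round(1))
ch=np.mean(w,0); d=(w[0]-w[2]+w[1]-w[3]); e=(w[0]-w[1]+w[2]-w[3])
print("chest",ch.round(1),"yaw from y",np.arctan2(-d[0],d[1]),"from x",np.arctan2(e[1],e[0]),np.hypot(*d[:2])/2,np.hypot(*e[:2])/2)
for n,p in dict(sl=(120,294),sr=(642,322),fl=(60,372),fr=(695,401),bl=(70,213),br=(703,245)).items(): print(n,A(p,50).round(1))
for q in [[(283,65),(325,75),(287,210),(240,197)],[(230,245),(282,258),(254,392),(205,382)],[(497,72),(550,72),(554,215),(503,215)],[(445,270),(495,265),(518,408),(467,412)]]:
    P=np.array([B(p,20) for p in q]); L=(P[0]+P[1]-P[2]-P[3])/2; W=(P[0]+P[3]-P[1]-P[2])/2
    print("blank",P.mean(0).round(1),"ang of long axis",np.arctan2(L[1],L[0]).round(3),np.hypot(*L[:2]).round(),np.hypot(*W[:2]).round())
s=observe(); q=s["eef_rot"]; print(R.from_quat([q[1],q[2],q[3],q[0]]).as_matrix().round(3))
for p in [(460,165),(374,150)]: print("byst",onz(c,*p,20).round())
```

```text
[687.8 341.9  64. ]
[439.6 353.7  64. ]
[ 654.3 -133.2   64. ]
[ 409.7 -117.6   64. ]
chest [547.9 111.2  64. ] yaw from y -0.06689450888929527 from x -0.05541450005132206 474.2500734682763 246.7308828909979
sl [518.1 289.3  50. ]
sr [497.2 -59.5  50. ]
fl [466.5 329.4  50. ]
fr [445.1 -93.9  50. ]
bl [572.6 323.7  50. ]
br [ 547.7 -100.4   50. ]
blank [ 584.  -281.6   20. ] ang of long axis -0.313 76.0 25.0
blank [ 485.2 -257.4   20. ] ang of long axis -0.212 75.0 28.0
blank [ 579.1 -412.8   20. ] ang of long axis 0.007 78.0 28.0
blank [ 473.7 -385.8   20. ] ang of long axis 0.131 77.0 27.0
[[ 0.911  0.411 -0.   ]
 [ 0.411 -0.911  0.001]
 [-0.    -0.001 -1.   ]]
byst [ 699. -416.   20.]
byst [ 743. -182.   20.]
```

Call:
{"method": "jog_arm", "body": {
  "commands": [
    [1,[0.022,0.046,0],[0,0,-0.049]],
    [1,[0.022,0.046,0],[0,0,-0.049]],
    [1,[0.022,0.046,0],[0,0,-0.049]],
    [1,[0.022,0.046,0],[0,0,-0.049]],
    [1,[0.022,0.046,0],[0,0,-0.049]],
    [1,[0.022,0.046,0],[0,0,-0.049]],
    [1,[0.022,0.046,0],[0,0,-0.049]],
    [1,[0.022,0.046,0],[0,0,-0.049]],
    [1,[0.022,0.046,0],[0,0,-0.049]],
    [1,[0.022,0.046,0],[0,0,-0.049]]
  ],
  "force": 10
}}

```text
t: 1.2
eef_pos: [473.2, -116.8, 247.9]
eef_rot: [0.0, 0.999, -0.034, 0.0]
force: [0.0, -0.9, 0.4]
gripper_width: 11.2
grasp_force: 0.0
```

Call:
{"method": "jog_arm", "body": {
  "commands": [
    [1,[0.022,0.046,-0.03],[0,0,0]],
    [1,[0,0,-0.04],[0,0,0]],
    [1,[0,0,-0.04],[0,0,0]],
    [1,[0,0,-0.03],[0,0,0]],
    [1,[0,0,0],[0,0,0]],
    [1,[0,0,0],[0,0,0]]
  ]
}}

```text
t: 1.8
eef_pos: [491.4, -79.7, 112.6]
eef_rot: [-0.0, 0.999, -0.033, -0.0]
force: [0.1, 0.2, -0.1]
gripper_width: 0.5
grasp_force: 0.0
```

Run:
```python
from h import *
s=observe(); q=s["eef_rot"]; print(s["t"],s["eef_pos"].round(1),s["force"].round(2),s["qpos"].round(2),R.from_quat([q[1],q[2],q[3],q[0]]).as_matrix().round(3).tolist())
c=cam("side"); a=c["image"][150:360,240:400]; cv2.imwrite("pics/c.png",cv2.resize(a,None,fx=2.8,fy=2.8,interpolation=cv2.INTER_CUBIC)[:,:,::-1])
```

```text
1.8 [491.4 -79.7 112.6] [ 0.09  0.16 -0.07] [ 0.27  0.38 -0.25  2.02  0.14  0.75 -1.7 ] [[0.998, -0.066, -0.001], [-0.066, -0.998, 0.0], [-0.001, -0.0, -1.0]]
```

View pics/c.png

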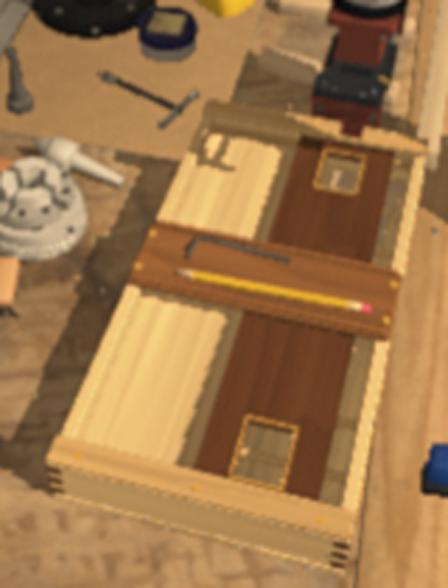

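The side crop shows the gripper at (355,100), just right of the right slot (340,170). Move over it and go down.

Call:
{"method": "jog_arm", "body": {
  "commands": [
    [1,[0.008,0.02,0],[0,0,0]],
    [1,[0,0,-0.02],[0,0,0]],
    [1,[0,0,-0.012],[0,0,0]],
    [1,[0,0,-0.008],[0,0,0]],
    [1,[0,0,-0.007],[0,0,0]],
    [1,[0,0,0],[0,0,0]]
  ]
}}

```text
t: 2.45
eef_pos: [499.0, -60.1, 64.9]
eef_rot: [0.0, 0.999, -0.033, -0.0]
force: [-0.5, 0.3, 0.1]
gripper_width: 0.5
grasp_force: 0.0
```

Call:
{"method": "jog_arm", "body": {
  "commands": [
    [1,[0.004,0,0],[0,0,0]],
    [1,[0.004,0,0],[0,0,0]],
    [1,[0.004,0,0],[0,0,0]],
    [1,[0,0,0],[0,0,0]]
  ]
}}

```text
t: 2.85
eef_pos: [512.3, -59.8, 65.6]
eef_rot: [-0.0, 0.999, -0.033, 0.001]
force: [-0.2, 0.4, 0.2]
gripper_width: 0.4
grasp_force: 0.0
```

Call:
{"method": "jog_arm", "body": {
  "commands": [
    [1,[0.004,0,0],[0,0,0]],
    [1,[0.004,0,0],[0,0,0]],
    [1,[0,0,0],[0,0,0]]
  ]
}}

```text
t: 3.15
eef_pos: [520.4, -59.7, 65.4]
eef_rot: [-0.0, 0.999, -0.033, 0.001]
force: [0.6, 0.5, -0.2]
gripper_width: 0.5
grasp_force: 0.0
```

Run:
```python
from h import *
for n,(x0,y0,w,h) in dict(top=(170,160,200,120),side=(240,150,160,210)).items():
    c=cam(n); im=c["image"][y0:y0+h,x0:x0+w]; im=cv2.resize(im,(w*600//h if n=="side" else 800, 600 if n=="side" else 480),interpolation=cv2.INTER_CUBIC)
    cv2.imwrite(f"pics/d_{n}.png",im[:,:,::-1])
```

```text
(no output)
```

View pics/d_side.png

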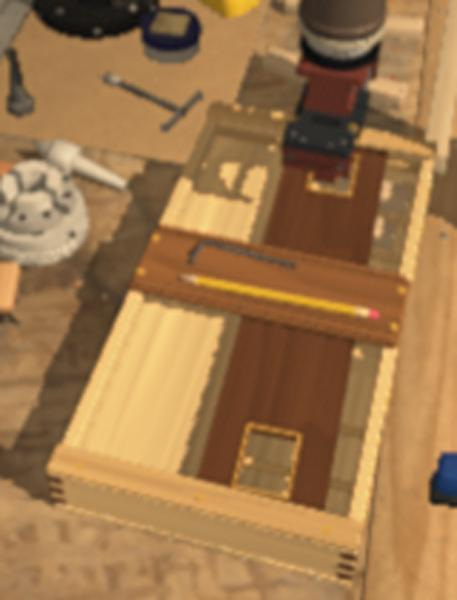

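The picture shows the right end pushed back by about a centimetre, with no sign of jamming. Now the left slot.

Call:
{"method": "jog_arm", "body": {
  "commands": [
    [1,[-0.005,0,0],[0,0,0]],
    [1,[0,0,0.03],[0,0,0]],
    [1,[0,0.02,0.03],[0,0,0]],
    [1,[0,0.048,0],[0,0,0]],
    [1,[0,0.048,0],[0,0,0]],
    [1,[0,0.048,0],[0,0,0]],
    [1,[0,0.048,0],[0,0,0]],
    [1,[0,0.048,0],[0,0,0]],
    [1,[0,0.048,0],[0,0,0]],
    [1,[0,0.041,0],[0,0,0]]
  ]
}}

```text
t: 4.25
eef_pos: [513.6, 291.9, 125.4]
eef_rot: [-0.0, 0.999, -0.032, 0.0]
force: [0.1, -0.2, -0.4]
gripper_width: 0.6
grasp_force: 0.0
```

Call:
{"method": "jog_arm", "body": {
  "commands": [
    [1,[0.003,0,0],[0,0,0]],
    [1,[0,0,-0.03],[0,0,0]],
    [1,[0,0,-0.016],[0,0,0]],
    [1,[0,0,-0.014],[0,0,0]],
    [1,[0,0,0],[0,0,0]]
  ]
}}

```text
t: 4.75
eef_pos: [516.4, 287.9, 63.5]
eef_rot: [0.001, 0.999, -0.033, -0.001]
force: [0.2, -0.8, -0.5]
gripper_width: 0.7
grasp_force: 0.0
```

Call:
{"method": "jog_arm", "body": {
  "commands": [
    [1,[0.004,0,0.001],[0,0,0]],
    [1,[0.004,0,0],[0,0,0]],
    [1,[0.004,0,0],[0,0,0]],
    [1,[0.004,0,0],[0,0,0]],
    [1,[0.004,0,0],[0,0,0]]
  ]
}}

```text
t: 5.25
eef_pos: [537.2, 289.2, 66.6]
eef_rot: [0.0, 0.999, -0.033, -0.0]
force: [-4.6, -1.0, 1.9]
gripper_width: 0.3
grasp_force: 1.8
```

Call:
{"method": "jog_arm", "body": {
  "commands": [
    [1,[0.004,0,0],[0,0,0]],
    [1,[0.004,0,0],[0,0,0]],
    [1,[0.004,0,0],[0,0,0]],
    [1,[0.004,0,0],[0,0,0]]
  ]
}}

```text
t: 5.65
eef_pos: [553.4, 288.6, 66.0]
eef_rot: [0.0, 0.999, -0.033, -0.0]
force: [-3.7, -3.6, 0.2]
gripper_width: 0.6
grasp_force: 1.9
```

Call:
{"method": "jog_arm", "body": {
  "commands": [
    [1,[-0.005,0,0],[0,0,0]],
    [1,[0,0,0.03],[0,0,0]],
    [1,[-0.005,-0.02,0.03],[0,0,0]],
    [1,[-0.005,-0.048,0],[0,0,0]],
    [1,[-0.005,-0.048,0],[0,0,0]],
    [1,[-0.005,-0.048,0],[0,0,0]],
    [1,[-0.005,-0.048,0],[0,0,0]],
    [1,[-0.005,-0.048,0],[0,0,0]],
    [1,[-0.005,-0.048,0],[0,0,0]],
    [1,[0,-0.041,0],[0,0,0]]
  ]
}}

```text
t: 6.65
eef_pos: [513.4, -62.3, 126.9]
eef_rot: [0.0, 0.999, -0.034, 0.001]
force: [2.0, -0.2, -0.5]
gripper_width: 0.3
grasp_force: 0.0
```

Call:
{"method": "jog_arm", "body": {
  "commands": [
    [1,[0,0,0],[0,0,0]],
    [1,[0,0,-0.03],[0,0,0]],
    [1,[0,0,-0.016],[0,0,0]],
    [1,[0,0,-0.014],[0,0,0]],
    [1,[0,0,0],[0,0,0]]
  ]
}}

```text
t: 7.15
eef_pos: [512.8, -59.0, 64.9]
eef_rot: [-0.0, 0.999, -0.033, -0.001]
force: [-0.5, -0.2, -0.2]
gripper_width: 0.4
grasp_force: 0.0
```

Call:
{"method": "jog_arm", "body": {
  "commands": [
    [1,[0.004,0,0],[0,0,0]],
    [1,[0.004,0,0],[0,0,0]],
    [1,[0.004,0,0],[0,0,0]],
    [1,[0.004,0,0],[0,0,0]],
    [1,[0.004,0,0],[0,0,0]]
  ]
}}

```text
t: 7.65
eef_pos: [533.3, -59.8, 66.6]
eef_rot: [0.0, 0.999, -0.033, -0.0]
force: [-3.9, -0.3, 2.6]
gripper_width: 0.9
grasp_force: 1.8
```

Call:
{"method": "jog_arm", "body": {
  "commands": [
    [1,[0.004,0,0],[0,0,0]],
    [1,[0.004,0,0],[0,0,0]],
    [1,[0.004,0,0],[0,0,0]]
  ]
}}

```text
t: 7.95
eef_pos: [545.6, -59.9, 66.3]
eef_rot: [0.0, 0.999, -0.033, -0.0]
force: [-3.9, -0.6, 2.8]
gripper_width: 0.5
grasp_force: 1.8
```

Call:
{"method": "jog_arm", "body": {
  "commands": [
    [1,[-0.005,0,0],[0,0,0]],
    [1,[0,0,0.03],[0,0,0]],
    [1,[0.001,0.02,0.03],[0,0,0]],
    [1,[0.001,0.048,0],[0,0,0]],
    [1,[0.001,0.048,0],[0,0,0]],
    [1,[0.001,0.048,0],[0,0,0]],
    [1,[0.001,0.048,0],[0,0,0]],
    [1,[0.001,0.048,0],[0,0,0]],
    [1,[0,0.048,0],[0,0,0]],
    [1,[0,0.041,0],[0,0,0]]
  ]
}}

```text
t: 8.95
eef_pos: [546.2, 292.4, 126.5]
eef_rot: [-0.001, 0.999, -0.033, 0.001]
force: [-0.0, -0.0, 0.0]
gripper_width: 0.5
grasp_force: 0.0
```

Call:
{"method": "jog_arm", "body": {
  "commands": [
    [1,[0,0,0],[0,0,0]],
    [1,[0,0,-0.03],[0,0,0]],
    [1,[0,0,-0.016],[0,0,0]],
    [1,[0,0,-0.014],[0,0,0]],
    [1,[0,0,0],[0,0,0]]
  ]
}}

```text
t: 9.45
eef_pos: [545.5, 287.8, 64.2]
eef_rot: [0.001, 0.999, -0.034, -0.001]
force: [-0.4, 0.1, 0.2]
gripper_width: 0.8
grasp_force: 0.0
```

Call:
{"method": "jog_arm", "body": {
  "commands": [
    [1,[0.004,0,0],[0,0,0]],
    [1,[0.004,0,0],[0,0,0]],
    [1,[0.004,0,0],[0,0,0]],
    [1,[0.004,0,0],[0,0,0]],
    [1,[0.004,0,0],[0,0,0]]
  ]
}}

```text
t: 9.95
eef_pos: [566.2, 289.1, 66.6]
eef_rot: [0.0, 0.999, -0.033, -0.0]
force: [-2.9, -1.2, 2.0]
gripper_width: 0.6
grasp_force: 1.8
```

Call:
{"method": "jog_arm", "body": {
  "commands": [
    [1,[0.004,0,0],[0,0,0]],
    [1,[0.004,0,0],[0,0,0]],
    [1,[0.004,0,0],[0,0,0]]
  ]
}}

```text
t: 10.25
eef_pos: [578.4, 288.8, 66.1]
eef_rot: [0.0, 0.999, -0.033, -0.0]
force: [-4.3, -2.2, 1.7]
gripper_width: 0.5
grasp_force: 1.9
```

Call:
{"method": "jog_arm", "body": {
  "commands": [
    [1,[-0.005,0,0],[0,0,0]],
    [1,[0,0,0.03],[0,0,0]],
    [1,[-0.005,-0.02,0.03],[0,0,0]],
    [1,[-0.005,-0.048,0],[0,0,0]],
    [1,[-0.005,-0.048,0],[0,0,0]],
    [1,[-0.005,-0.048,0],[0,0,0]],
    [1,[-0.005,-0.048,0],[0,0,0]],
    [1,[-0.005,-0.048,0],[0,0,0]],
    [1,[-0.005,-0.048,0],[0,0,0]],
    [1,[0,-0.041,0],[0,0,0]]
  ]
}}

```text
t: 11.25
eef_pos: [538.2, -62.4, 126.8]
eef_rot: [0.0, 0.999, -0.034, 0.001]
force: [0.2, 0.3, 0.4]
gripper_width: 0.5
grasp_force: 0.0
```

Call:
{"method": "jog_arm", "body": {
  "commands": [
    [1,[0,0,0],[0,0,0]],
    [1,[0,0,-0.03],[0,0,0]],
    [1,[0,0,-0.016],[0,0,0]],
    [1,[0,0,-0.014],[0,0,0]],
    [1,[0,0,0],[0,0,0]]
  ]
}}

```text
t: 11.75
eef_pos: [537.7, -59.0, 64.8]
eef_rot: [-0.0, 0.999, -0.033, -0.001]
force: [-0.4, 0.8, -0.2]
gripper_width: 0.2
grasp_force: 0.0
```

Call:
{"method": "jog_arm", "body": {
  "commands": [
    [1,[0.004,0,0],[0,0,0]],
    [1,[0.004,0,0],[0,0,0]],
    [1,[0.004,0,0],[0,0,0]],
    [1,[0.004,0,0],[0,0,0]],
    [1,[0.004,0,0],[0,0,0]],
    [1,[0.004,0,0],[0,0,0]],
    [1,[0.004,0,0],[0,0,0]]
  ]
}}

```text
t: 12.45
eef_pos: [566.4, -59.8, 66.3]
eef_rot: [0.0, 0.999, -0.033, -0.0]
force: [-3.0, 0.4, 2.8]
gripper_width: 0.6
grasp_force: 1.8
```

Call:
{"method": "jog_arm", "body": {
  "commands": [
    [1,[-0.005,0,0],[0,0,0]],
    [1,[0,0,0.03],[0,0,0]],
    [1,[0.002,0.02,0.03],[0,0,0]],
    [1,[0.002,0.048,0],[0,0,0]],
    [1,[0.002,0.048,0],[0,0,0]],
    [1,[0.002,0.048,0],[0,0,0]],
    [1,[0.001,0.048,0],[0,0,0]],
    [1,[0,0.048,0],[0,0,0]],
    [1,[0,0.048,0],[0,0,0]],
    [1,[0,0.041,0],[0,0,0]]
  ]
}}

```text
t: 13.45
eef_pos: [570.1, 292.4, 126.5]
eef_rot: [-0.001, 0.999, -0.032, 0.001]
force: [0.1, -0.7, 0.1]
gripper_width: 0.2
grasp_force: 0.0
```

Call:
{"method": "jog_arm", "body": {
  "commands": [
    [1,[0,0,0],[0,0,0]],
    [1,[0,0,-0.03],[0,0,0]],
    [1,[0,0,-0.016],[0,0,0]],
    [1,[0,0,-0.014],[0,0,0]],
    [1,[0,0,0],[0,0,0]]
  ]
}}

```text
t: 13.95
eef_pos: [569.4, 287.8, 64.1]
eef_rot: [0.001, 0.999, -0.034, -0.001]
force: [0.1, -0.4, 0.5]
gripper_width: 0.7
grasp_force: 0.0
```

Call:
{"method": "jog_arm", "body": {
  "commands": [
    [1,[0.004,0,0],[0,0,0]],
    [1,[0.004,0,0],[0,0,0]],
    [1,[0.004,0,0],[0,0,0]],
    [1,[0.004,0,0],[0,0,0]],
    [1,[0.004,0,0],[0,0,0]],
    [1,[0.004,0,0],[0,0,0]],
    [1,[0.004,0,0],[0,0,0]]
  ]
}}

```text
t: 14.65
eef_pos: [598.3, 288.9, 66.2]
eef_rot: [0.0, 0.999, -0.033, -0.0]
force: [-4.2, -1.8, 1.7]
gripper_width: 0.3
grasp_force: 1.8
```

Call:
{"method": "jog_arm", "body": {
  "commands": [
    [1,[-0.005,0,0],[0,0,0]],
    [1,[0,0,0.03],[0,0,0]],
    [1,[-0.005,-0.02,0.03],[0,0,0]],
    [1,[-0.005,-0.048,0],[0,0,0]],
    [1,[-0.005,-0.048,0],[0,0,0]],
    [1,[-0.005,-0.048,0],[0,0,0]],
    [1,[-0.005,-0.048,0],[0,0,0]],
    [1,[-0.005,-0.048,0],[0,0,0]],
    [1,[-0.005,-0.048,0],[0,0,0]],
    [1,[0,-0.041,0],[0,0,0]]
  ]
}}

```text
t: 15.65
eef_pos: [558.0, -62.6, 126.7]
eef_rot: [0.0, 0.999, -0.034, 0.001]
force: [0.1, 0.1, 0.3]
gripper_width: 0.5
grasp_force: 0.0
```

Call:
{"method": "jog_arm", "body": {
  "commands": [
    [1,[0,0,0],[0,0,0]],
    [1,[0,0,-0.03],[0,0,0]],
    [1,[0,0,-0.016],[0,0,0]],
    [1,[0,0,-0.014],[0,0,0]],
    [1,[0,0,0],[0,0,0]]
  ]
}}

```text
t: 16.15
eef_pos: [557.6, -59.0, 64.7]
eef_rot: [-0.0, 0.999, -0.033, -0.001]
force: [-0.4, 0.1, -0.2]
gripper_width: 0.4
grasp_force: 0.0
```

Call:
{"method": "jog_arm", "body": {
  "commands": [
    [1,[0.004,0,0],[0,0,0]],
    [1,[0.004,0,0],[0,0,0]],
    [1,[0.004,0,0],[0,0,0]],
    [1,[0.004,0,0],[0,0,0]],
    [1,[0.004,0,0],[0,0,0]],
    [1,[0.004,0,0],[0,0,0]],
    [1,[0.004,0,0],[0,0,0]]
  ]
}}

```text
t: 16.85
eef_pos: [586.4, -59.8, 66.3]
eef_rot: [0.0, 0.999, -0.033, -0.0]
force: [-3.6, 0.6, 2.9]
gripper_width: 0.4
grasp_force: 1.9
```

Call:
{"method": "jog_arm", "body": {
  "commands": [
    [1,[-0.005,0,0],[0,0,0]],
    [1,[0,0,0.03],[0,0,0]],
    [1,[0.001,0.02,0.03],[0,0,0]],
    [1,[0.001,0.048,0],[0,0,0]],
    [1,[0.001,0.048,0],[0,0,0]],
    [1,[0.001,0.048,0],[0,0,0]],
    [1,[0.001,0.048,0],[0,0,0]],
    [1,[0.001,0.048,0],[0,0,0]],
    [1,[0.001,0.048,0],[0,0,0]],
    [1,[0,0.041,0],[0,0,0]]
  ]
}}

```text
t: 17.85
eef_pos: [588.1, 292.4, 126.4]
eef_rot: [-0.001, 0.999, -0.033, 0.001]
force: [0.6, -0.2, 0.2]
gripper_width: 0.6
grasp_force: 0.0
```

Call:
{"method": "jog_arm", "body": {
  "commands": [
    [1,[0.002,0,0],[0,0,0]],
    [1,[0,0,-0.03],[0,0,0]],
    [1,[0,0,-0.016],[0,0,0]],
    [1,[0,0,-0.014],[0,0,0]],
    [1,[0,0,0],[0,0,0]]
  ]
}}

```text
t: 18.35
eef_pos: [589.3, 287.8, 64.0]
eef_rot: [0.001, 0.999, -0.033, -0.002]
force: [-0.7, -0.1, -0.2]
gripper_width: 0.4
grasp_force: 0.0
```

Call:
{"method": "jog_arm", "body": {
  "commands": [
    [1,[0.004,0,0],[0,0,0]],
    [1,[0.004,0,0],[0,0,0]],
    [1,[0.004,0,0],[0,0,0]],
    [1,[0.004,0,0],[0,0,0]],
    [1,[0.004,0,0],[0,0,0]],
    [1,[0.004,0,0],[0,0,0]]
  ]
}}

```text
t: 18.95
eef_pos: [614.3, 289.0, 66.4]
eef_rot: [0.0, 0.999, -0.033, -0.0]
force: [-4.4, -2.2, 2.6]
gripper_width: 0.6
grasp_force: 1.8
```

Call:
{"method": "jog_arm", "body": {
  "commands": [
    [1,[0.003,0,0],[0,0,0]]
  ]
}}

```text
t: 19.05
eef_pos: [617.5, 288.9, 66.2]
eef_rot: [0.0, 0.999, -0.033, -0.0]
force: [-3.3, -1.1, 2.5]
gripper_width: 0.4
grasp_force: 1.7
```

Call:
{"method": "jog_arm", "body": {
  "commands": [
    [1,[0.002,0,0],[0,0,0]]
  ]
}}

```text
t: 19.15
eef_pos: [619.5, 288.9, 66.1]
eef_rot: [0.0, 0.999, -0.033, -0.0]
force: [-3.3, -1.7, 2.0]
gripper_width: 0.5
grasp_force: 1.6
```

Call:
{"method": "jog_arm", "body": {
  "commands": [
    [1,[-0.005,0,0],[0,0,0]],
    [1,[0,0,0.03],[0,0,0]],
    [1,[-0.005,-0.02,0.03],[0,0,0]],
    [1,[-0.005,-0.048,0],[0,0,0]],
    [1,[-0.005,-0.048,0],[0,0,0]],
    [1,[-0.005,-0.048,0],[0,0,0]],
    [1,[-0.005,-0.048,0],[0,0,0]],
    [1,[-0.005,-0.048,0],[0,0,0]],
    [1,[-0.005,-0.048,0],[0,0,0]],
    [1,[0,-0.041,0],[0,0,0]]
  ]
}}

```text
t: 20.15
eef_pos: [579.1, -62.6, 126.7]
eef_rot: [0.0, 0.999, -0.034, 0.001]
force: [0.4, 0.4, -0.4]
gripper_width: 0.4
grasp_force: 0.0
```

Call:
{"method": "jog_arm", "body": {
  "commands": [
    [1,[0,0,0],[0,0,0]],
    [1,[0,0,-0.03],[0,0,0]],
    [1,[0,0,-0.016],[0,0,0]],
    [1,[0,0,-0.014],[0,0,0]],
    [1,[0,0,0],[0,0,0]]
  ]
}}

```text
t: 20.65
eef_pos: [578.5, -59.0, 64.7]
eef_rot: [-0.0, 0.999, -0.033, -0.001]
force: [-0.2, -0.1, -0.2]
gripper_width: 0.4
grasp_force: 0.0
```

Call:
{"method": "jog_arm", "body": {
  "commands": [
    [1,[0.004,0,0],[0,0,0]],
    [1,[0.004,0,0],[0,0,0]],
    [1,[0.004,0,0],[0,0,0]],
    [1,[0.004,0,0],[0,0,0]],
    [1,[0.003,0,0],[0,0,0]]
  ]
}}

```text
t: 21.15
eef_pos: [598.4, -59.8, 66.6]
eef_rot: [0.0, 0.999, -0.033, -0.0]
force: [-3.9, -0.6, 3.1]
gripper_width: 0.7
grasp_force: 1.7
```

Call:
{"method": "jog_arm", "body": {
  "commands": [
    [1,[0.002,0,0],[0,0,0]]
  ]
}}

```text
t: 21.25
eef_pos: [599.8, -59.8, 66.4]
eef_rot: [0.0, 0.999, -0.033, -0.001]
force: [-8.8, 0.0, 6.5]
gripper_width: 0.6
grasp_force: 4.3
```

```bash
cat > ov.py <<'E'
import sys
from h import *
c=cam("top"); im=c["image"][160:280,170:370]
cv2.imwrite("pics/"+sys.argv[1],cv2.resize(cv2.convertScaleAbs(im,alpha=1.4,beta=15),(800,480),interpolation=cv2.INTER_CUBIC)[:,:,::-1])
E
python3 ov.py e.png
```

```text
(no output)
```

View pics/e.png

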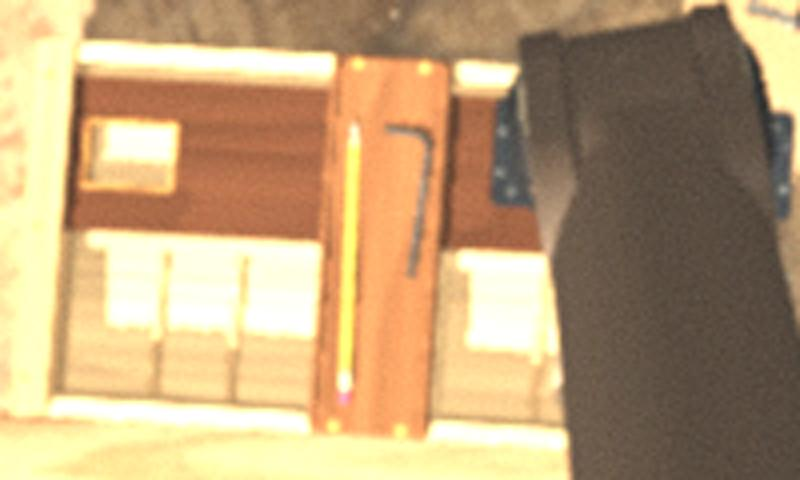

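Cover is open to the stop (8.8 N felt). Bays 1–4 look empty and something is in bay 5. I'll lift and make one composite: bays from the side, blanks from the top.

Call:
{"method": "jog_arm", "body": {
  "commands": [
    [1,[-0.005,0,0],[0,0,0]],
    [1,[0,0,0.03],[0,0,0]],
    [1,[0,0,0.04],[0,0,0]],
    [-0.2,[0,0,0.04],[0,0,0]],
    [-0.2,[0,0,0],[0,0,0]]
  ]
}}

```text
t: 21.8
eef_pos: [598.9, -59.8, 182.3]
eef_rot: [0.0, 0.999, -0.033, 0.005]
force: [0.8, 0.7, -1.0]
gripper_width: 13.5
grasp_force: 0.0
```

```bash
cat > comp.py <<'E'
import sys
from h import *
c=cam("top"); t=c["image"]; np.save("t.npy",t)
s=cam("side")["image"]
b=cv2.resize(t[180:280,360:480],(480,400),interpolation=cv2.INTER_CUBIC)
b2=cv2.convertScaleAbs(cv2.resize(s[185:345,300:390],(320,569),interpolation=cv2.INTER_CUBIC),alpha=.9)
m=np.zeros((590,800,3),np.uint8); m[:400,:480]=b; m[:569,480:]=b2
l=t[200:270,180:300]; m[402:590,:322]=cv2.resize(l,(322,188),interpolation=cv2.INTER_CUBIC)
cv2.imwrite("pics/"+sys.argv[1],m[:,:,::-1])
E
python3 comp.py f.png
```

```text
(no output)
```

View pics/f.png

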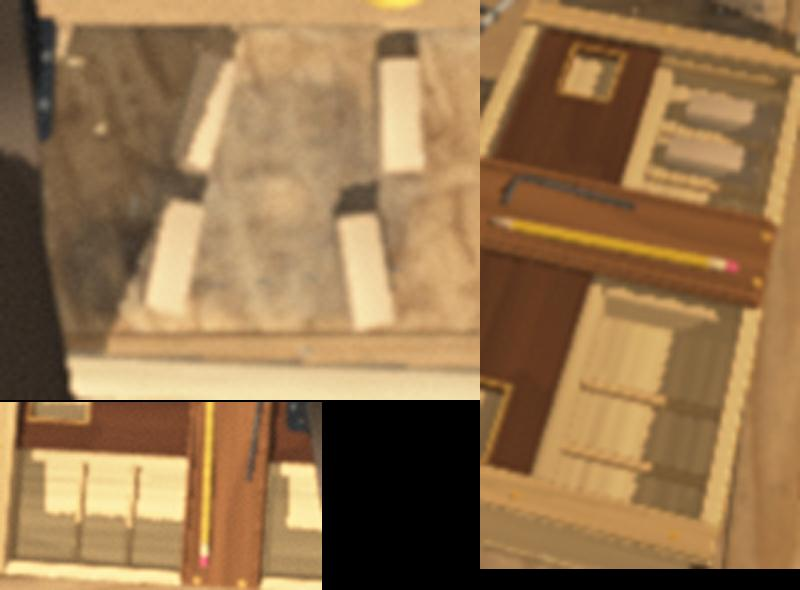

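Bays 5 and 6 are taken and 1–4 empty; the blanks have not moved. Fetch blank 1 (584,-282).

Call:
{"method": "jog_arm", "body": {
  "commands": [
    [-0.2,[-0.003,-0.044,-0.01],[0,0,-0.05]],
    [-0.2,[-0.003,-0.044,-0.01],[0,0,-0.05]],
    [-0.2,[-0.003,-0.044,-0.01],[0,0,-0.05]],
    [-0.2,[-0.003,-0.045,-0.01],[0,0,-0.05]],
    [-0.2,[-0.003,-0.045,-0.01],[0,0,-0.047]],
    [-0.2,[0,0,-0.03],[0,0,0]],
    [-0.2,[0,0,0],[0,0,0]],
    [-0.2,[0,0,0],[0,0,0]]
  ]
}}

```text
t: 22.7
eef_pos: [579.7, -280.2, 94.9]
eef_rot: [-0.001, 0.988, -0.155, -0.001]
force: [0.3, 0.1, 0.1]
gripper_width: 52.9
grasp_force: 0.0
```

Run:
```python
from h import *
a=cam("side")["image"][120:200,300:420]
cv2.imwrite("pics/g.png",cv2.resize(a,(780,520),interpolation=cv2.INTER_CUBIC)[:,:,::-1])
```

```text
(no output)
```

View pics/g.png

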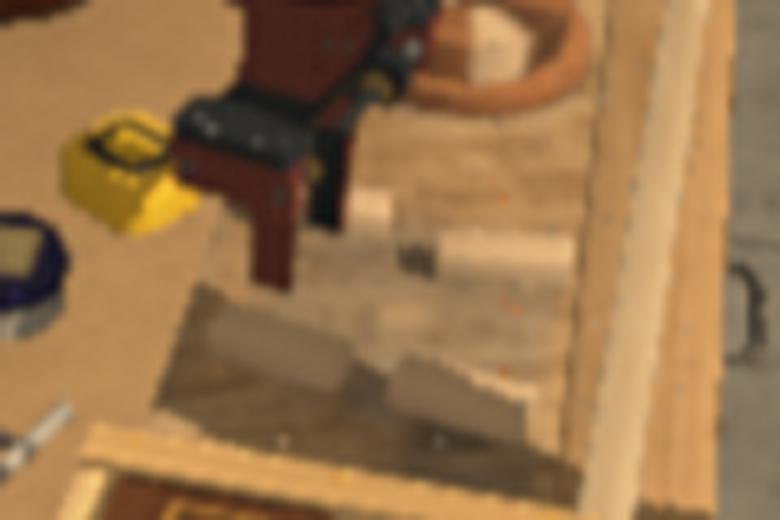

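The gripper is above blank 1, with fingers straddling it after accounting for height. Down, close, lift.

Call:
{"method": "jog_arm", "body": {
  "commands": [
    [-0.2,[0.004,-0.001,-0.02],[0,0,0]],
    [-0.2,[0,0,-0.02],[0,0,0]],
    [-0.2,[0,0,-0.012],[0,0,0]],
    [-0.2,[0,0,-0.007],[0,0,0]],
    [-0.2,[0,0,0],[0,0,0]],
    [1,[0,0,0],[0,0,0]],
    [1,[0,0,0],[0,0,0]],
    [1,[0,0,0],[0,0,0]],
    [1,[0,0,0],[0,0,0]],
    [1,[0,0,0],[0,0,0]]
  ],
  "force": 25
}}

```text
t: 23.75
eef_pos: [584.8, -282.8, 38.0]
eef_rot: [0.0, 0.988, -0.156, 0.001]
force: [0.4, 0.5, 2.6]
gripper_width: 25.7
grasp_force: 25.0
```

Call:
{"method": "jog_arm", "body": {
  "commands": [
    [1,[0,0,0.02],[0,0,0]],
    [1,[0,0,0.03],[0,0,0]],
    [1,[0,0,0.03],[0,0,0]],
    [1,[0,0,0.03],[0,0,0]],
    [1,[0,0,0],[0,0,0]]
  ]
}}

```text
t: 24.25
eef_pos: [586.5, -283.8, 151.9]
eef_rot: [0.001, 0.988, -0.156, 0.003]
force: [1.0, 0.7, -1.4]
gripper_width: 25.5
grasp_force: 25.0
```

Call:
{"method": "jog_arm", "body": {
  "commands": [
    [1,[-0.015,0.046,0],[0,0,0.035]],
    [1,[-0.015,0.046,0],[0,0,0.035]],
    [1,[-0.015,0.046,0],[0,0,0.035]],
    [1,[-0.015,0.046,0],[0,0,0.035]],
    [1,[-0.015,0.046,0],[0,0,0.035]],
    [1,[-0.015,0.046,0],[0,0,0.035]],
    [1,[-0.015,0.045,0],[0,0,0.035]],
    [1,[0,0,0],[0,0,0]],
    [1,[0,0,0],[0,0,0]]
  ]
}}

```text
t: 25.15
eef_pos: [478.9, 38.9, 146.9]
eef_rot: [0.0, 0.999, -0.033, -0.0]
force: [0.8, -0.8, -1.5]
gripper_width: 25.7
grasp_force: 25.0
```

Run:
```python
from h import *
c=cam("top")
ps=-0.063; ex=np.array([np.cos(ps),np.sin(ps)]); ey=np.array([-ex[1],ex[0]])
C=np.array([547.9,111.2])
for p in [(210.6,247.7),(229.6,247.7)]:
    w=onz(c,*p,18)[:2]-C; print((w@ex).round(1),(w@ey).round(1))
# front-wall inner edge / board edges from crop e (a-type scale 4)
for n,p,z in [("front L",(185,400),54),("front R",(500,425),54),("boardL",(322,300),68),("boardR",(438,300),68)]:
    w=onz(c,p[0]/4+170,p[1]/4+160,z)[:2]-C; print(n,(w@ex).round(1),(w@ey).round(1))
```

```text
-79.9 154.8
-76.8 102.1
front L -108.1 126.0
front R -112.3 -83.9
boardL -36.3 36.0
boardR -32.1 -40.0
```

Call:
{"method": "jog_arm", "body": {
  "commands": [
    [1,[0.002,-0.003,0],[0,0,0]],
    [1,[0,0,-0.03],[0,0,0]],
    [1,[0,0,-0.03],[0,0,0]],
    [1,[0,0,-0.02],[0,0,0]],
    [1,[0,0,-0.008],[0,0,0]],
    [1,[0,0,-0.005],[0,0,0]],
    [1,[0,0,-0.002],[0,0,0]],
    [1,[0,0,0],[0,0,0]]
  ]
}}

```text
t: 26.0
eef_pos: [481.9, 35.0, 52.8]
eef_rot: [0.0, 0.999, -0.034, 0.0]
force: [0.7, -0.1, -0.8]
gripper_width: 25.7
grasp_force: 25.0
```

Call:
{"method": "jog_arm", "body": {
  "commands": [
    [1,[0,0,-0.002],[0,0,0]],
    [1,[0,0,-0.002],[0,0,0]],
    [1,[0,0,0],[0,0,0]],
    [0.14,[0,0,0],[0,0,0]],
    [0.14,[0,0,0],[0,0,0]],
    [0.14,[0,0,0],[0,0,0]]
  ]
}}

```text
t: 26.6
eef_pos: [481.4, 35.3, 48.4]
eef_rot: [0.0, 0.999, -0.034, 0.0]
force: [0.5, -0.4, -0.1]
gripper_width: 37.6
grasp_force: 0.0
```

Call:
{"method": "jog_arm", "body": {
  "commands": [
    [0.14,[0,0,0.02],[0,0,0]],
    [0.14,[0,0,0.04],[0,0,0]],
    [0.14,[0,0,0.05],[0,0,0]],
    [0.14,[0,0,0],[0,0,0]]
  ]
}}

```text
t: 27.0
eef_pos: [484.7, 35.9, 163.9]
eef_rot: [-0.001, 0.999, -0.034, 0.005]
force: [0.7, -0.3, 0.5]
gripper_width: 37.7
grasp_force: 0.0
```

Call:
{"method": "jog_arm", "body": {
  "commands": [
    [-0.2,[0,-0.046,0],[0,0,-0.025]],
    [-0.2,[0,-0.046,0],[0,0,-0.025]],
    [-0.2,[0,-0.046,0],[0,0,-0.025]],
    [-0.2,[0,-0.046,0],[0,0,-0.025]],
    [-0.2,[0,-0.046,0],[0,0,-0.025]],
    [-0.2,[0,-0.046,0],[0,0,-0.021]],
    [-0.2,[0,-0.014,0],[0,0,0]],
    [-0.2,[0,0,-0.03],[0,0,0]],
    [-0.2,[0,0,0],[0,0,0]]
  ]
}}

```text
t: 27.9
eef_pos: [479.1, -254.0, 125.1]
eef_rot: [-0.001, 0.994, -0.107, -0.003]
force: [-0.9, 0.2, -0.3]
gripper_width: 52.8
grasp_force: 0.0
```

```bash
python3 comp.py i.png
```

```text
(no output)
```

View pics/i.png

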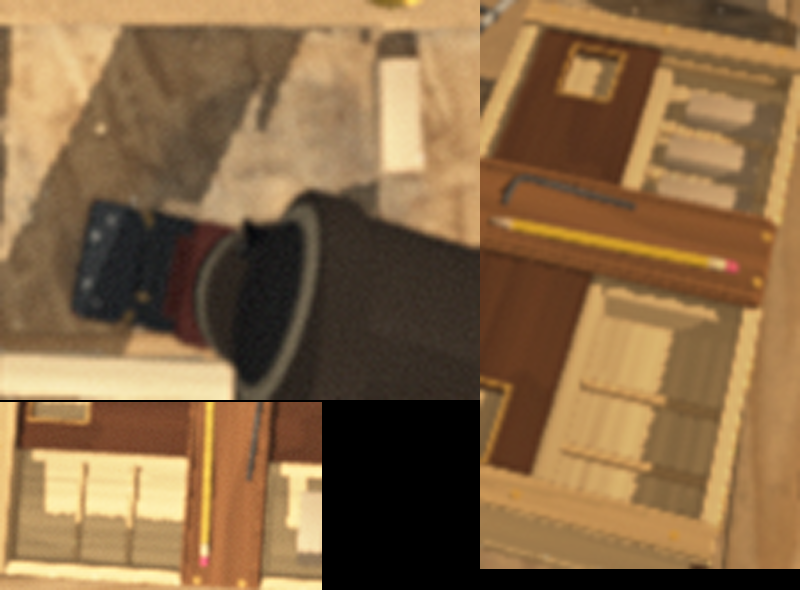

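Blank 1 lies in bay 4 (side view (695,190)). Next blank 2.

Call:
{"method": "jog_arm", "body": {
  "commands": [
    [-0.2,[0.006,-0.003,-0.03],[0,0,0]],
    [-0.2,[0,0,-0.03],[0,0,0]],
    [-0.2,[0,0,-0.017],[0,0,0]],
    [-0.2,[0,0,-0.01],[0,0,0]],
    [-0.2,[0,0,0],[0,0,0]],
    [1,[0,0,0],[0,0,0]],
    [1,[0,0,0],[0,0,0]],
    [1,[0,0,0],[0,0,0]],
    [1,[0,0,0],[0,0,0]]
  ]
}}

```text
t: 28.9
eef_pos: [487.7, -258.0, 42.1]
eef_rot: [0.0, 0.994, -0.107, 0.001]
force: [-1.1, 1.0, 4.2]
gripper_width: 25.2
grasp_force: 25.0
```

Call:
{"method": "jog_arm", "body": {
  "commands": [
    [1,[0,0,0.02],[0,0,0]],
    [1,[0,0,0.03],[0,0,0]],
    [1,[0,0,0.03],[0,0,0]],
    [1,[0,0,0.03],[0,0,0]],
    [1,[0,0,0],[0,0,0]]
  ]
}}

```text
t: 29.4
eef_pos: [489.5, -258.8, 155.6]
eef_rot: [0.001, 0.994, -0.107, 0.003]
force: [-0.1, -0.9, -1.6]
gripper_width: 25.6
grasp_force: 25.0
```

Call:
{"method": "jog_arm", "body": {
  "commands": [
    [1,[0,0.045,0],[0,0,0.0147]],
    [1,[0,0.045,0],[0,0,0.0147]],
    [1,[0,0.045,0],[0,0,0.0147]],
    [1,[0,0.045,0],[0,0,0.0147]],
    [1,[0,0.045,0],[0,0,0.0147]],
    [1,[0,0.045,0],[0,0,0.0147]],
    [1,[0,0.045,0],[0,0,0.0147]],
    [1,[0,0.045,0],[0,0,0.0147]],
    [1,[0,0.045,0],[0,0,0.0147]],
    [1,[0,0.045,0],[0,0,0.0147]]
  ]
}}

```text
t: 30.4
eef_pos: [486.8, 193.8, 150.9]
eef_rot: [0.0, 0.999, -0.033, -0.0]
force: [1.8, -0.2, 0.1]
gripper_width: 25.5
grasp_force: 25.0
```

Call:
{"method": "jog_arm", "body": {
  "commands": [
    [1,[0,0,0],[0,0,0]],
    [1,[0,0,0],[0,0,0]]
  ]
}}

```text
t: 30.6
eef_pos: [486.6, 193.2, 150.6]
eef_rot: [0.0, 0.999, -0.032, -0.001]
force: [0.1, -0.4, -0.5]
gripper_width: 25.3
grasp_force: 25.0
```

Call:
{"method": "jog_arm", "body": {
  "commands": [
    [1,[0.005,-0.002,0],[0,0,0]],
    [1,[0,0,-0.03],[0,0,0]],
    [1,[0,0,-0.03],[0,0,0]],
    [1,[0,0,-0.02],[0,0,0]],
    [1,[0,0,-0.009],[0,0,0]],
    [1,[0,0,-0.005],[0,0,0]],
    [1,[0,0,-0.002],[0,0,0]],
    [1,[0,0,0],[0,0,0]]
  ]
}}

```text
t: 31.4
eef_pos: [492.9, 190.1, 55.9]
eef_rot: [-0.0, 0.999, -0.034, 0.0]
force: [1.3, 0.2, -0.4]
gripper_width: 25.1
grasp_force: 25.0
```

Lower 4 mm, release, and go back for blank 4 (474,-386).

Call:
{"method": "jog_arm", "body": {
  "commands": [
    [1,[0,0,-0.002],[0,0,0]],
    [1,[0,0,-0.002],[0,0,0]],
    [1,[0,0,0],[0,0,0]],
    [0.14,[0,0,0],[0,0,0]],
    [0.14,[0,0,0],[0,0,0]],
    [0.14,[0,0,0],[0,0,0]]
  ]
}}

```text
t: 32.0
eef_pos: [492.3, 190.3, 51.3]
eef_rot: [-0.0, 0.999, -0.034, 0.0]
force: [0.7, -0.2, 0.2]
gripper_width: 37.5
grasp_force: 0.0
```

Call:
{"method": "jog_arm", "body": {
  "commands": [
    [0.14,[0,0,0.02],[0,0,0]],
    [0.14,[0,0,0.04],[0,0,0]],
    [0.14,[0,0,0.04],[0,0,0]],
    [0.14,[0,-0.046,0],[0,0,0]],
    [0.14,[0,-0.046,0],[0,0,0]],
    [0.14,[0,-0.046,0],[0,0,0]]
  ]
}}

```text
t: 32.6
eef_pos: [492.3, 50.9, 151.7]
eef_rot: [0.0, 0.999, -0.033, 0.001]
force: [0.4, -0.6, -0.3]
gripper_width: 37.6
grasp_force: 0.0
```

Call:
{"method": "jog_arm", "body": {
  "commands": [
    [-0.2,[0,-0.046,0],[0,0,0.02]],
    [-0.2,[0,-0.046,0],[0,0,0.02]],
    [-0.2,[0,-0.046,0],[0,0,0.02]],
    [-0.2,[0,-0.046,0],[0,0,0.02]],
    [-0.2,[0,-0.046,0],[0,0,0.02]],
    [-0.2,[0,-0.046,0],[0,0,0.02]],
    [-0.2,[0,-0.046,0],[0,0,0.02]],
    [-0.2,[0,-0.046,0],[0,0,0.02]],
    [-0.2,[0,-0.046,0],[0,0,0.02]],
    [-0.2,[0,-0.024,-0.03],[0,0,0.017]]
  ]
}}

```text
t: 33.6
eef_pos: [493.1, -392.1, 124.3]
eef_rot: [0.003, 0.998, 0.063, 0.002]
force: [0.4, -0.7, 0.8]
gripper_width: 52.3
grasp_force: 0.0
```

Call:
{"method": "jog_arm", "body": {
  "commands": [
    [-0.2,[0,0,0],[0,0,0]],
    [-0.2,[0,0,0],[0,0,0]]
  ]
}}

```text
t: 33.8
eef_pos: [491.7, -385.2, 120.2]
eef_rot: [-0.001, 0.998, 0.064, -0.001]
force: [0.1, 0.1, 0.8]
gripper_width: 52.5
grasp_force: 0.0
```

```bash
python3 comp.py j.png; python3 -c "
from h import *
print(observe()['qpos'].round(2))"
```

```text
[ 0.75  0.55 -0.23  1.71  0.15  0.9  -0.98]
```

View pics/j.png

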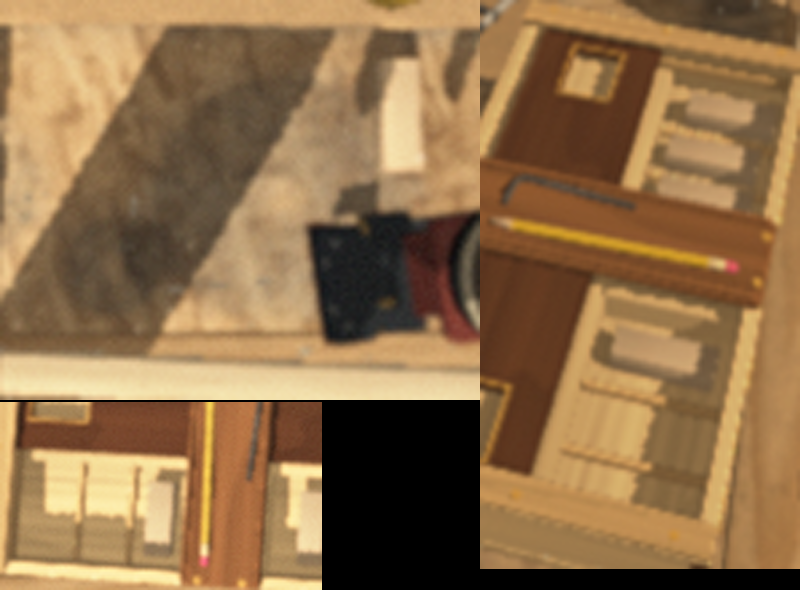

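Blank 2 lies in bay 3; blank 4 is under the gripper. Grasp it.

Call:
{"method": "jog_arm", "body": {
  "commands": [
    [-0.2,[-0.018,-0.001,0],[0,0,0]],
    [-0.2,[0,0,-0.03],[0,0,0]],
    [-0.2,[0,0,-0.03],[0,0,0]],
    [-0.2,[0,0,-0.014],[0,0,0]],
    [-0.2,[0,0,-0.008],[0,0,0]],
    [-0.2,[0,0,0],[0,0,0]],
    [1,[0,0,0],[0,0,0]],
    [1,[0,0,0],[0,0,0]],
    [1,[0,0,0],[0,0,0]],
    [1,[0,0,0],[0,0,0]]
  ]
}}

```text
t: 34.9
eef_pos: [474.6, -387.0, 40.0]
eef_rot: [0.0, 0.998, 0.065, 0.0]
force: [0.0, 1.8, 3.5]
gripper_width: 25.7
grasp_force: 25.0
```

Call:
{"method": "jog_arm", "body": {
  "commands": [
    [1,[0,0,0.02],[0,0,0]],
    [1,[0,0,0.03],[0,0,0]],
    [1,[0,0,0.03],[0,0,0]],
    [1,[0,0,0.03],[0,0,0]],
    [1,[0,0,0],[0,0,0]]
  ]
}}

```text
t: 35.4
eef_pos: [476.3, -388.2, 154.0]
eef_rot: [0.002, 0.998, 0.065, 0.003]
force: [-0.2, 0.1, -0.6]
gripper_width: 25.7
grasp_force: 25.0
```

Call:
{"method": "jog_arm", "body": {
  "commands": [
    [1,[0.0015,0.045,0],[0,0,-0.014]],
    [1,[0.0015,0.045,0],[0,0,-0.014]],
    [1,[0.0015,0.045,0],[0,0,-0.014]],
    [1,[0.0015,0.045,0],[0,0,-0.014]],
    [1,[0.0015,0.045,0],[0,0,-0.014]],
    [1,[0.0015,0.045,0],[0,0,-0.014]],
    [1,[0.0015,0.045,0],[0,0,-0.014]],
    [1,[0.0015,0.045,0],[0,0,-0.014]],
    [1,[0.0015,0.045,0],[0,0,-0.014]],
    [1,[0.0015,0.045,0],[0,0,-0.014]]
  ]
}}

```text
t: 36.4
eef_pos: [488.8, 64.8, 149.0]
eef_rot: [0.0, 1.0, -0.006, -0.0]
force: [1.1, 0.1, -0.6]
gripper_width: 25.9
grasp_force: 25.0
```

Call:
{"method": "jog_arm", "body": {
  "commands": [
    [1,[0.0015,0.045,0],[0,0,-0.014]],
    [1,[0.0015,0.045,0],[0,0,-0.014]],
    [1,[0.0015,0.045,0],[0,0,-0.014]],
    [1,[0.0015,0.045,0],[0,0,-0.014]],
    [1,[0,0,0],[0,0,0]],
    [1,[0,0,0],[0,0,0]]
  ]
}}

```text
t: 37.0
eef_pos: [494.5, 244.2, 148.5]
eef_rot: [0.0, 0.999, -0.032, -0.001]
force: [0.2, -0.2, -0.7]
gripper_width: 25.6
grasp_force: 25.0
```

Call:
{"method": "jog_arm", "body": {
  "commands": [
    [1,[0,0,-0.03],[0,0,0]],
    [1,[0,0,-0.03],[0,0,0]],
    [1,[0,0,-0.02],[0,0,0]],
    [1,[0,0,-0.009],[0,0,0]],
    [1,[0,0,-0.005],[0,0,0]],
    [1,[0,0,-0.002],[0,0,0]],
    [1,[0,0,0],[0,0,0]]
  ]
}}

```text
t: 37.7
eef_pos: [495.8, 243.1, 53.9]
eef_rot: [-0.0, 0.999, -0.033, 0.0]
force: [-0.8, 0.1, -0.4]
gripper_width: 25.5
grasp_force: 25.0
```

Call:
{"method": "jog_arm", "body": {
  "commands": [
    [1,[0,0,-0.002],[0,0,0]],
    [1,[0,0,-0.001],[0,0,0]],
    [1,[0,0,0],[0,0,0]]
  ]
}}

```text
t: 38.0
eef_pos: [495.5, 243.3, 50.6]
eef_rot: [-0.0, 0.999, -0.033, 0.0]
force: [-0.3, 0.2, -1.2]
gripper_width: 25.6
grasp_force: 25.0
```

Call:
{"method": "jog_arm", "body": {
  "commands": [
    [0.14,[0,0,0],[0,0,0]],
    [0.14,[0,0,0],[0,0,0]],
    [0.14,[0,0,0],[0,0,0]],
    [0.14,[0,0,0.02],[0,0,0]],
    [0.14,[0,0,0.04],[0,0,0]],
    [0.14,[0,0,0.04],[0,0,0]],
    [0.14,[0,-0.046,0],[0,0,0]],
    [0.14,[0,-0.046,0],[0,0,0]],
    [0.14,[0,-0.046,0],[0,0,0]],
    [0.14,[0,-0.046,0],[0,0,0]]
  ]
}}

```text
t: 39.0
eef_pos: [495.1, 57.5, 150.6]
eef_rot: [0.0, 0.999, -0.033, 0.0]
force: [1.4, -0.6, -0.1]
gripper_width: 37.5
grasp_force: 0.0
```

Call:
{"method": "jog_arm", "body": {
  "commands": [
    [-0.2,[0.008,-0.046,0],[0,0,0.007]],
    [-0.2,[0.008,-0.046,0],[0,0,0.007]],
    [-0.2,[0.008,-0.046,0],[0,0,0.007]],
    [-0.2,[0.008,-0.046,0],[0,0,0.007]],
    [-0.2,[0.008,-0.046,0],[0,0,0.007]],
    [-0.2,[0.008,-0.046,0],[0,0,0.007]],
    [-0.2,[0.008,-0.046,0],[0,0,0.007]],
    [-0.2,[0.008,-0.046,0],[0,0,0.007]],
    [-0.2,[0.008,-0.046,0],[0,0,0.007]],
    [-0.2,[0.008,-0.046,0],[0,0,0.007]]
  ]
}}

```text
t: 40.0
eef_pos: [575.3, -402.7, 150.3]
eef_rot: [0.0, 1.0, 0.002, 0.0]
force: [0.7, -0.2, -0.0]
gripper_width: 52.8
grasp_force: 0.0
```

Call:
{"method": "jog_arm", "body": {
  "commands": [
    [-0.2,[0,-0.012,-0.02],[0,0,0]],
    [-0.2,[0,0,0],[0,0,0]],
    [-0.2,[0,0,0],[0,0,0]]
  ]
}}

```text
t: 40.3
eef_pos: [575.1, -411.6, 129.6]
eef_rot: [-0.001, 1.0, 0.002, -0.001]
force: [0.6, -0.2, -1.0]
gripper_width: 52.7
grasp_force: 0.0
```

```bash
python3 comp.py k.png
```

```text
(no output)
```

View pics/k.png

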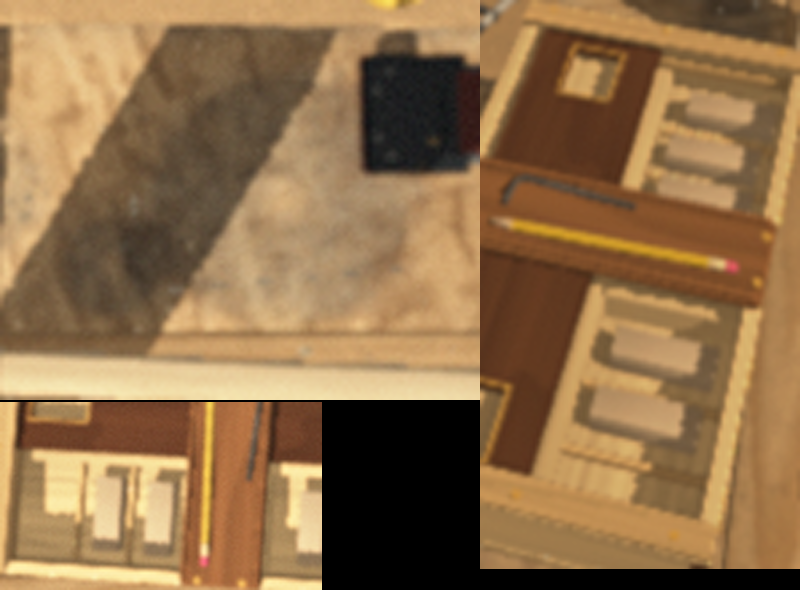

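Bays 2 and 3 hold their blanks well; blank 3 is under the gripper.

Call:
{"method": "jog_arm", "body": {
  "commands": [
    [-0.2,[0.004,-0.001,-0.03],[0,0,0]],
    [-0.2,[0,0,-0.03],[0,0,0]],
    [-0.2,[0,0,-0.02],[0,0,0]],
    [-0.2,[0,0,-0.011],[0,0,0]],
    [-0.2,[0,0,0],[0,0,0]],
    [1,[0,0,0],[0,0,0]],
    [1,[0,0,0],[0,0,0]],
    [1,[0,0,0],[0,0,0]],
    [1,[0,0,0],[0,0,0]]
  ]
}}

```text
t: 41.3
eef_pos: [579.8, -414.0, 40.4]
eef_rot: [0.0, 1.0, 0.002, 0.001]
force: [-0.9, 0.5, 3.7]
gripper_width: 25.4
grasp_force: 25.0
```

Call:
{"method": "jog_arm", "body": {
  "commands": [
    [1,[0,0,0.02],[0,0,0]],
    [1,[0,0,0.03],[0,0,0]],
    [1,[0,0,0.03],[0,0,0]],
    [1,[0,0,0.03],[0,0,0]],
    [1,[0,0,0],[0,0,0]]
  ]
}}

```text
t: 41.8
eef_pos: [581.6, -415.2, 154.9]
eef_rot: [0.002, 1.0, 0.002, 0.003]
force: [0.8, 0.3, -0.5]
gripper_width: 25.5
grasp_force: 25.0
```

Call:
{"method": "jog_arm", "body": {
  "commands": [
    [1,[-0.008,0.045,0],[0,0,-0.007]],
    [1,[-0.008,0.045,0],[0,0,-0.007]],
    [1,[-0.008,0.045,0],[0,0,-0.007]],
    [1,[-0.008,0.045,0],[0,0,-0.007]],
    [1,[-0.008,0.045,0],[0,0,-0.007]],
    [1,[-0.008,0.045,0],[0,0,-0.007]],
    [1,[-0.008,0.045,0],[0,0,-0.007]],
    [1,[-0.008,0.045,0],[0,0,-0.007]],
    [1,[-0.008,0.045,0],[0,0,-0.007]],
    [1,[-0.008,0.045,0],[0,0,-0.007]]
  ]
}}

```text
t: 42.8
eef_pos: [498.5, 37.8, 149.1]
eef_rot: [0.0, 0.999, -0.033, 0.0]
force: [-0.2, -0.2, -1.0]
gripper_width: 25.3
grasp_force: 25.0
```

Call:
{"method": "jog_arm", "body": {
  "commands": [
    [1,[0,0.045,0],[0,0,0]],
    [1,[0,0.045,0],[0,0,0]],
    [1,[0,0.045,0],[0,0,0]],
    [1,[0,0.045,0],[0,0,0]],
    [1,[0,0.045,0],[0,0,0]],
    [1,[0,0.035,0],[0,0,0]],
    [1,[0,0,0],[0,0,0]],
    [1,[0,0,0],[0,0,0]]
  ]
}}

```text
t: 43.6
eef_pos: [498.6, 296.6, 148.6]
eef_rot: [0.0, 0.999, -0.032, -0.001]
force: [-1.0, -1.1, -0.2]
gripper_width: 25.3
grasp_force: 25.0
```

Call:
{"method": "jog_arm", "body": {
  "commands": [
    [1,[0,-0.002,-0.03],[0,0,0]],
    [1,[0,0,-0.03],[0,0,0]],
    [1,[0,0,-0.02],[0,0,0]],
    [1,[0,0,-0.009],[0,0,0]],
    [1,[0,0,-0.005],[0,0,0]],
    [1,[0,0,-0.002],[0,0,0]],
    [1,[0,0,0],[0,0,0]]
  ]
}}

```text
t: 44.3
eef_pos: [499.6, 293.3, 55.2]
eef_rot: [0.0, 0.999, -0.034, 0.0]
force: [-5.5, -1.3, 12.0]
gripper_width: 25.9
grasp_force: 25.6
```

Call:
{"method": "jog_arm", "body": {
  "commands": [
    [1,[0,0,-0.002],[0,0,0]],
    [1,[0,0,-0.001],[0,0,0]],
    [1,[0,0,0],[0,0,0]]
  ]
}}

```text
t: 44.6
eef_pos: [500.4, 294.7, 52.3]
eef_rot: [-0.001, 0.999, -0.033, 0.001]
force: [0.4, 3.5, 1.3]
gripper_width: 25.5
grasp_force: 24.6
```

Brushed the rib slightly; ease 3 mm left, then down and release.

Call:
{"method": "jog_arm", "body": {
  "commands": [
    [1,[0,0.003,0],[0,0,0]],
    [1,[0,0,-0.001],[0,0,0]],
    [1,[0,0,0],[0,0,0]]
  ]
}}

```text
t: 44.9
eef_pos: [499.9, 297.0, 49.9]
eef_rot: [0.0, 0.999, -0.033, 0.0]
force: [0.1, 0.1, 6.7]
gripper_width: 25.9
grasp_force: 24.7
```

Call:
{"method": "jog_arm", "body": {
  "commands": [
    [0.28,[0,0,0],[0,0,0]],
    [0.28,[0,0,0],[0,0,0]],
    [0.28,[0,0,0],[0,0,0]],
    [0.28,[0,0,0.01],[0,0,0]],
    [0.28,[0,0,0.03],[0,0,0]],
    [0.28,[0,0,0.04],[0,0,0]],
    [1,[0.036,0,0],[0,0,0]],
    [1,[0.036,-0.006,0],[0,0,0]],
    [1,[0.036,-0.006,0],[0,0,0]],
    [1,[0,0,0],[0,0,0]]
  ],
  "force": 10
}}

```text
t: 45.9
eef_pos: [612.1, 282.3, 129.6]
eef_rot: [0.0, 0.999, -0.036, 0.001]
force: [1.2, -0.5, 0.0]
gripper_width: 2.9
grasp_force: 0.0
```

Run:
```python
from h import *
s=cam("side")["image"]; t=cam("top")["image"]
m=np.zeros((569,780,3),np.uint8)
m[:,:320]=cv2.resize(s[185:345,300:390],(320,569),interpolation=cv2.INTER_CUBIC)
m[:300,322:780]=cv2.resize(t[160:280,175:358],(458,300),interpolation=cv2.INTER_CUBIC)
cv2.imwrite("pics/l.png",m[:,:,::-1])
```

```text
(no output)
```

View pics/l.png

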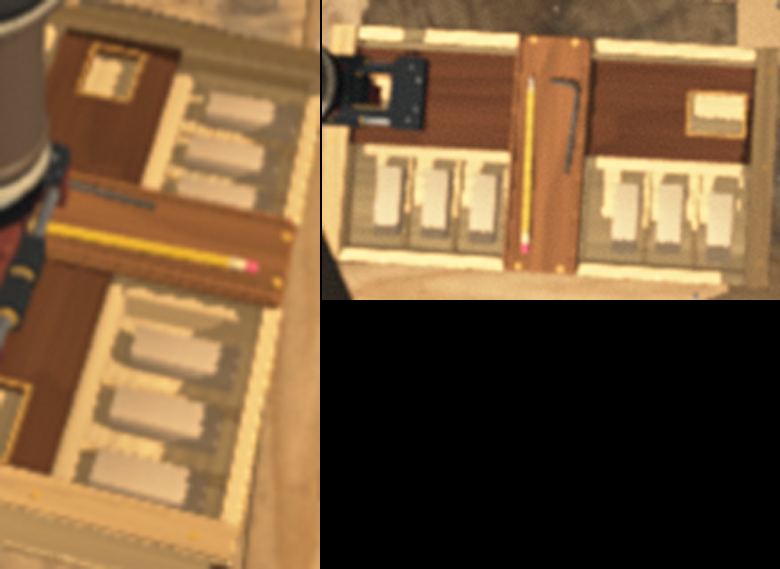

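All six bays hold a flat blank. Now close: left first.

Call:
{"method": "jog_arm", "body": {
  "commands": [
    [1,[0,0,-0.03],[0,0,0]],
    [1,[0,0,-0.02],[0,0,0]],
    [1,[0,0,-0.013],[0,0,0]],
    [1,[0,0,0],[0,0,0]]
  ]
}}

```text
t: 46.4
eef_pos: [605.3, 285.3, 64.7]
eef_rot: [0.001, 0.999, -0.032, -0.002]
force: [-0.8, -0.4, 0.8]
gripper_width: 0.7
grasp_force: 0.0
```

Call:
{"method": "jog_arm", "body": {
  "commands": [
    [1,[-0.004,0,0],[0,0,0]],
    [1,[-0.004,0,0],[0,0,0]],
    [1,[-0.004,0,0],[0,0,0]],
    [1,[-0.004,0,0],[0,0,0]]
  ]
}}

```text
t: 46.8
eef_pos: [592.1, 285.7, 67.6]
eef_rot: [-0.001, 0.999, -0.033, 0.001]
force: [3.5, -0.0, 1.3]
gripper_width: 0.8
grasp_force: 1.9
```

Call:
{"method": "jog_arm", "body": {
  "commands": [
    [1,[-0.004,0,0],[0,0,0]],
    [1,[-0.003,0,0],[0,0,0]]
  ]
}}

```text
t: 47.0
eef_pos: [585.2, 285.7, 67.4]
eef_rot: [-0.001, 0.999, -0.033, 0.001]
force: [7.4, 0.6, 2.6]
gripper_width: 0.2
grasp_force: 3.5
```

Call:
{"method": "jog_arm", "body": {
  "commands": [
    [1,[0.005,0,0],[0,0,0]],
    [1,[0,0,0.03],[0,0,0]],
    [1,[0,-0.02,0.03],[0,0,0]],
    [1,[0,-0.048,0],[0,0,0]],
    [1,[0,-0.048,0],[0,0,0]],
    [1,[0,-0.048,0],[0,0,0]],
    [1,[0,-0.048,0],[0,0,0]],
    [1,[0,-0.048,0],[0,0,0]],
    [1,[0,-0.048,0],[0,0,0]],
    [1,[0,-0.041,0],[0,0,0]]
  ]
}}

```text
t: 48.0
eef_pos: [587.9, -66.5, 125.7]
eef_rot: [0.0, 0.999, -0.034, -0.001]
force: [0.3, 0.4, -0.5]
gripper_width: 0.5
grasp_force: 0.0
```

Call:
{"method": "jog_arm", "body": {
  "commands": [
    [1,[0,0,0],[0,0,0]],
    [1,[0,0,-0.03],[0,0,0]],
    [1,[0,0,-0.017],[0,0,0]],
    [1,[0,0,-0.015],[0,0,0]],
    [1,[0,0,0],[0,0,0]]
  ]
}}

```text
t: 48.5
eef_pos: [587.5, -62.9, 62.0]
eef_rot: [-0.0, 0.999, -0.033, -0.002]
force: [-0.5, 0.3, -0.2]
gripper_width: 0.3
grasp_force: 0.0
```

Call:
{"method": "jog_arm", "body": {
  "commands": [
    [1,[-0.004,0,0],[0,0,0]],
    [1,[-0.004,0,0],[0,0,0]],
    [1,[-0.004,0,0],[0,0,0]],
    [1,[-0.004,0,0],[0,0,0]],
    [1,[-0.004,0,0],[0,0,0]]
  ]
}}

```text
t: 49.0
eef_pos: [570.2, -62.9, 65.2]
eef_rot: [-0.0, 0.999, -0.033, 0.001]
force: [4.5, 3.1, -0.3]
gripper_width: 0.7
grasp_force: 1.9
```

Call:
{"method": "jog_arm", "body": {
  "commands": [
    [1,[-0.004,0,0],[0,0,0]],
    [1,[-0.004,0,0],[0,0,0]],
    [1,[-0.004,0,0],[0,0,0]],
    [1,[-0.004,0,0],[0,0,0]]
  ]
}}

```text
t: 49.4
eef_pos: [553.2, -63.8, 64.5]
eef_rot: [0.0, 0.999, -0.033, 0.0]
force: [4.2, 2.9, 0.9]
gripper_width: 0.8
grasp_force: 1.9
```

Call:
{"method": "jog_arm", "body": {
  "commands": [
    [1,[0.005,0,0],[0,0,0]],
    [1,[0,0,0.03],[0,0,0]],
    [1,[0.005,0.02,0.03],[0,0,0]],
    [1,[0.005,0.048,0],[0,0,0]],
    [1,[0.005,0.048,0],[0,0,0]],
    [1,[0.005,0.048,0],[0,0,0]],
    [1,[0.005,0.048,0],[0,0,0]],
    [1,[0.005,0.048,0],[0,0,0]],
    [1,[0.005,0.048,0],[0,0,0]],
    [1,[0,0.043,0],[0,0,0]]
  ]
}}

```text
t: 50.4
eef_pos: [593.0, 288.2, 123.3]
eef_rot: [0.001, 0.999, -0.033, -0.001]
force: [0.2, 0.3, -0.3]
gripper_width: 0.4
grasp_force: 0.0
```

Call:
{"method": "jog_arm", "body": {
  "commands": [
    [1,[0,0,0],[0,0,0]],
    [1,[0,0,-0.03],[0,0,0]],
    [1,[0,0,-0.016],[0,0,0]],
    [1,[0,0,-0.014],[0,0,0]],
    [1,[0,0,0],[0,0,0]]
  ]
}}

```text
t: 50.9
eef_pos: [592.1, 285.4, 61.7]
eef_rot: [0.001, 0.999, -0.034, -0.002]
force: [-1.2, -0.2, -0.6]
gripper_width: 0.3
grasp_force: 0.0
```

Call:
{"method": "jog_arm", "body": {
  "commands": [
    [1,[-0.004,0,0],[0,0,0]],
    [1,[-0.004,0,0],[0,0,0]],
    [1,[-0.004,0,0],[0,0,0]],
    [1,[-0.004,0,0],[0,0,0]],
    [1,[-0.004,0,0],[0,0,0]]
  ]
}}

```text
t: 51.4
eef_pos: [574.2, 287.6, 65.3]
eef_rot: [-0.001, 0.999, -0.033, 0.001]
force: [3.6, 1.2, 0.7]
gripper_width: 0.3
grasp_force: 1.7
```

Call:
{"method": "jog_arm", "body": {
  "commands": [
    [1,[-0.004,0,0],[0,0,0]],
    [1,[-0.004,0,0],[0,0,0]]
  ]
}}

```text
t: 51.6
eef_pos: [565.8, 287.6, 65.1]
eef_rot: [-0.0, 0.999, -0.033, 0.001]
force: [3.2, 1.6, 2.7]
gripper_width: 0.4
grasp_force: 1.8
```

Call:
{"method": "jog_arm", "body": {
  "commands": [
    [1,[-0.004,0,0],[0,0,0]]
  ]
}}

```text
t: 51.7
eef_pos: [561.5, 287.5, 64.8]
eef_rot: [-0.0, 0.999, -0.033, 0.001]
force: [4.1, 1.2, 4.0]
gripper_width: 0.0
grasp_force: 1.9
```

Call:
{"method": "jog_arm", "body": {
  "commands": [
    [1,[0.005,0,0],[0,0,0]],
    [1,[0,0,0.03],[0,0,0]],
    [1,[-0.001,-0.02,0.03],[0,0,0]],
    [1,[-0.001,-0.048,0],[0,0,0]],
    [1,[-0.001,-0.048,0],[0,0,0]],
    [1,[-0.001,-0.048,0],[0,0,0]],
    [1,[-0.001,-0.048,0],[0,0,0]],
    [1,[-0.001,-0.048,0],[0,0,0]],
    [1,[0,-0.048,0],[0,0,0]],
    [1,[0,-0.041,0],[0,0,0]]
  ]
}}

```text
t: 52.7
eef_pos: [558.9, -64.5, 123.6]
eef_rot: [0.0, 0.999, -0.034, -0.001]
force: [0.2, -0.2, 0.5]
gripper_width: 0.9
grasp_force: 0.0
```

Call:
{"method": "jog_arm", "body": {
  "commands": [
    [1,[0,0,0],[0,0,0]],
    [1,[0,0,-0.03],[0,0,0]],
    [1,[0,0,-0.016],[0,0,0]],
    [1,[0,0,-0.014],[0,0,0]],
    [1,[0,0,0],[0,0,0]]
  ]
}}

```text
t: 53.2
eef_pos: [558.7, -61.0, 62.1]
eef_rot: [-0.0, 0.999, -0.033, -0.002]
force: [-0.8, -0.0, 0.6]
gripper_width: 0.5
grasp_force: 0.0
```

Call:
{"method": "jog_arm", "body": {
  "commands": [
    [1,[-0.004,0,0],[0,0,0]],
    [1,[-0.004,0,0],[0,0,0]],
    [1,[-0.004,0,0],[0,0,0]],
    [1,[-0.004,0,0],[0,0,0]],
    [1,[-0.004,0,0],[0,0,0]]
  ]
}}

```text
t: 53.7
eef_pos: [541.3, -61.0, 65.1]
eef_rot: [-0.0, 0.999, -0.033, 0.002]
force: [3.6, 3.1, 0.3]
gripper_width: 0.4
grasp_force: 1.9
```

Call:
{"method": "jog_arm", "body": {
  "commands": [
    [1,[-0.004,0,0],[0,0,0]],
    [1,[-0.004,0,0],[0,0,0]],
    [1,[-0.004,0,0],[0,0,0]]
  ]
}}

```text
t: 54.0
eef_pos: [528.5, -61.6, 64.7]
eef_rot: [-0.0, 0.999, -0.033, 0.001]
force: [4.5, 2.4, 2.1]
gripper_width: 0.3
grasp_force: 1.9
```

Call:
{"method": "jog_arm", "body": {
  "commands": [
    [1,[0.005,0,0],[0,0,0]],
    [1,[0,0,0.03],[0,0,0]],
    [1,[0.005,0.02,0.03],[0,0,0]],
    [1,[0.005,0.048,0],[0,0,0]],
    [1,[0.005,0.048,0],[0,0,0]],
    [1,[0.005,0.048,0],[0,0,0]],
    [1,[0.005,0.048,0],[0,0,0]],
    [1,[0.005,0.048,0],[0,0,0]],
    [1,[0.005,0.048,0],[0,0,0]],
    [1,[0,0.043,0],[0,0,0]]
  ]
}}

```text
t: 55.0
eef_pos: [568.1, 290.3, 123.5]
eef_rot: [0.001, 0.999, -0.033, -0.001]
force: [0.6, -0.4, -0.5]
gripper_width: 0.0
grasp_force: 0.0
```

Call:
{"method": "jog_arm", "body": {
  "commands": [
    [1,[0,0,0],[0,0,0]],
    [1,[0,0,-0.03],[0,0,0]],
    [1,[0,0,-0.016],[0,0,0]],
    [1,[0,0,-0.014],[0,0,0]],
    [1,[0,0,0],[0,0,0]]
  ]
}}

```text
t: 55.5
eef_pos: [567.2, 287.4, 61.8]
eef_rot: [0.001, 0.999, -0.034, -0.002]
force: [-0.5, 0.4, 0.2]
gripper_width: 0.6
grasp_force: 0.0
```

Call:
{"method": "jog_arm", "body": {
  "commands": [
    [1,[-0.004,0,0],[0,0,0]],
    [1,[-0.004,0,0],[0,0,0]],
    [1,[-0.004,0,0],[0,0,0]],
    [1,[-0.004,0,0],[0,0,0]],
    [1,[-0.004,0,0],[0,0,0]]
  ]
}}

```text
t: 56.0
eef_pos: [549.2, 289.6, 65.3]
eef_rot: [-0.001, 0.999, -0.033, 0.001]
force: [3.6, 0.2, 1.6]
gripper_width: 0.6
grasp_force: 1.8
```

Call:
{"method": "jog_arm", "body": {
  "commands": [
    [1,[-0.004,0,0],[0,0,0]],
    [1,[-0.004,0,0],[0,0,0]],
    [1,[-0.004,0,0],[0,0,0]]
  ]
}}

```text
t: 56.3
eef_pos: [536.4, 289.4, 64.7]
eef_rot: [-0.0, 0.999, -0.033, 0.001]
force: [2.9, 0.4, 2.3]
gripper_width: 0.7
grasp_force: 1.8
```

Call:
{"method": "jog_arm", "body": {
  "commands": [
    [1,[0.005,0,0],[0,0,0]],
    [1,[0,0,0.03],[0,0,0]],
    [1,[-0.001,-0.02,0.03],[0,0,0]],
    [1,[-0.001,-0.048,0],[0,0,0]],
    [1,[-0.001,-0.048,0],[0,0,0]],
    [1,[-0.001,-0.048,0],[0,0,0]],
    [1,[-0.001,-0.048,0],[0,0,0]],
    [1,[0,-0.048,0],[0,0,0]],
    [1,[0,-0.048,0],[0,0,0]],
    [1,[0,-0.041,0],[0,0,0]]
  ]
}}

```text
t: 57.3
eef_pos: [534.9, -62.5, 123.6]
eef_rot: [0.0, 0.999, -0.034, -0.001]
force: [0.4, 0.2, -0.9]
gripper_width: 0.3
grasp_force: 0.0
```

Call:
{"method": "jog_arm", "body": {
  "commands": [
    [1,[0,0,0],[0,0,0]],
    [1,[0,0,-0.03],[0,0,0]],
    [1,[0,0,-0.016],[0,0,0]],
    [1,[0,0,-0.014],[0,0,0]],
    [1,[0,0,0],[0,0,0]]
  ]
}}

```text
t: 57.8
eef_pos: [534.7, -59.0, 62.2]
eef_rot: [-0.0, 0.999, -0.033, -0.002]
force: [0.1, -0.5, 0.1]
gripper_width: 0.4
grasp_force: 0.0
```

Call:
{"method": "jog_arm", "body": {
  "commands": [
    [1,[-0.004,0,0],[0,0,0]],
    [1,[-0.004,0,0],[0,0,0]],
    [1,[-0.004,0,0],[0,0,0]],
    [1,[-0.004,0,0],[0,0,0]],
    [1,[-0.004,0,0],[0,0,0]]
  ]
}}

```text
t: 58.3
eef_pos: [517.4, -59.1, 65.1]
eef_rot: [-0.0, 0.999, -0.033, 0.002]
force: [3.5, 2.4, 0.8]
gripper_width: 0.2
grasp_force: 1.9
```

Call:
{"method": "jog_arm", "body": {
  "commands": [
    [1,[-0.004,0,0],[0,0,0]],
    [1,[-0.004,0,0],[0,0,0]],
    [1,[-0.004,0,0],[0,0,0]]
  ]
}}

```text
t: 58.6
eef_pos: [504.6, -59.6, 64.6]
eef_rot: [-0.0, 0.999, -0.033, 0.001]
force: [4.1, 2.6, 1.1]
gripper_width: 0.5
grasp_force: 1.9
```

Call:
{"method": "jog_arm", "body": {
  "commands": [
    [1,[0.005,0,0],[0,0,0]],
    [1,[0,0,0.03],[0,0,0]],
    [1,[0.005,0.02,0.03],[0,0,0]],
    [1,[0.005,0.048,0],[0,0,0]],
    [1,[0.005,0.048,0],[0,0,0]],
    [1,[0.005,0.048,0],[0,0,0]],
    [1,[0.005,0.048,0],[0,0,0]],
    [1,[0.005,0.048,0],[0,0,0]],
    [1,[0.005,0.048,0],[0,0,0]],
    [1,[0,0.042,0],[0,0,0]]
  ]
}}

```text
t: 59.6
eef_pos: [544.0, 291.4, 123.5]
eef_rot: [0.001, 0.999, -0.033, -0.001]
force: [0.1, -1.1, -0.1]
gripper_width: 0.3
grasp_force: 0.0
```

Call:
{"method": "jog_arm", "body": {
  "commands": [
    [1,[0,0,0],[0,0,0]],
    [1,[0,0,-0.03],[0,0,0]],
    [1,[0,0,-0.016],[0,0,0]],
    [1,[0,0,-0.014],[0,0,0]],
    [1,[0,0,0],[0,0,0]]
  ]
}}

```text
t: 60.1
eef_pos: [543.2, 288.3, 61.9]
eef_rot: [0.001, 0.999, -0.034, -0.002]
force: [-0.7, 0.1, 0.1]
gripper_width: 0.8
grasp_force: 0.0
```

Call:
{"method": "jog_arm", "body": {
  "commands": [
    [1,[-0.004,0,0],[0,0,0]],
    [1,[-0.004,0,0],[0,0,0]],
    [1,[-0.004,0,0],[0,0,0]],
    [1,[-0.004,0,0],[0,0,0]],
    [1,[-0.004,0,0],[0,0,0]]
  ]
}}

```text
t: 60.6
eef_pos: [525.2, 290.5, 65.2]
eef_rot: [-0.001, 0.999, -0.033, 0.001]
force: [3.6, 0.8, 0.9]
gripper_width: 0.6
grasp_force: 1.8
```

Call:
{"method": "jog_arm", "body": {
  "commands": [
    [1,[-0.004,0,0],[0,0,0]],
    [1,[-0.004,0,0],[0,0,0]],
    [1,[-0.004,0,0],[0,0,0]]
  ]
}}

```text
t: 60.9
eef_pos: [512.5, 290.5, 64.7]
eef_rot: [-0.0, 0.999, -0.033, 0.001]
force: [3.8, 0.6, 3.4]
gripper_width: -0.0
grasp_force: 1.9
```

Call:
{"method": "jog_arm", "body": {
  "commands": [
    [1,[0.005,0,0],[0,0,0]],
    [1,[0,0,0.03],[0,0,0]],
    [1,[-0.001,-0.02,0.03],[0,0,0]],
    [1,[-0.001,-0.048,0],[0,0,0]],
    [1,[-0.001,-0.048,0],[0,0,0]],
    [1,[-0.001,-0.048,0],[0,0,0]],
    [1,[-0.001,-0.048,0],[0,0,0]],
    [1,[0,-0.048,0],[0,0,0]],
    [1,[0,-0.048,0],[0,0,0]],
    [1,[0,-0.04,0],[0,0,0]]
  ]
}}

```text
t: 61.9
eef_pos: [510.9, -60.5, 123.7]
eef_rot: [0.0, 0.999, -0.034, -0.001]
force: [0.5, 0.5, -0.5]
gripper_width: 0.5
grasp_force: 0.0
```

Call:
{"method": "jog_arm", "body": {
  "commands": [
    [1,[0,0,0],[0,0,0]],
    [1,[0,0,-0.03],[0,0,0]],
    [1,[0,0,-0.016],[0,0,0]],
    [1,[0,0,-0.014],[0,0,0]],
    [1,[0,0,0],[0,0,0]]
  ]
}}

```text
t: 62.4
eef_pos: [510.7, -57.0, 62.3]
eef_rot: [-0.0, 0.999, -0.033, -0.002]
force: [0.2, 0.4, 0.2]
gripper_width: 0.3
grasp_force: 0.0
```

Call:
{"method": "jog_arm", "body": {
  "commands": [
    [1,[-0.004,0,0],[0,0,0]],
    [1,[-0.004,0,0],[0,0,0]],
    [1,[-0.004,0,0],[0,0,0]],
    [1,[-0.004,0,0],[0,0,0]],
    [1,[-0.004,0,0],[0,0,0]]
  ]
}}

```text
t: 62.9
eef_pos: [493.4, -57.2, 65.1]
eef_rot: [-0.0, 0.999, -0.033, 0.002]
force: [2.7, 2.4, -0.1]
gripper_width: 0.8
grasp_force: 1.9
```

Call:
{"method": "jog_arm", "body": {
  "commands": [
    [1,[-0.004,0,0],[0,0,0]],
    [1,[-0.004,0,0],[0,0,0]],
    [1,[-0.004,0,0],[0,0,0]]
  ]
}}

```text
t: 63.2
eef_pos: [480.6, -57.6, 64.6]
eef_rot: [-0.0, 0.999, -0.033, 0.001]
force: [4.0, 2.0, 0.1]
gripper_width: 0.4
grasp_force: 1.9
```

Call:
{"method": "jog_arm", "body": {
  "commands": [
    [1,[0.005,0,0],[0,0,0]],
    [1,[0,0,0.03],[0,0,0]],
    [1,[0.005,0.02,0.03],[0,0,0]],
    [1,[0.005,0.048,0],[0,0,0]],
    [1,[0.005,0.048,0],[0,0,0]],
    [1,[0.005,0.048,0],[0,0,0]],
    [1,[0.005,0.048,0],[0,0,0]],
    [1,[0.005,0.048,0],[0,0,0]],
    [1,[0.005,0.048,0],[0,0,0]],
    [1,[0,0.041,0],[0,0,0]]
  ]
}}

```text
t: 64.2
eef_pos: [520.0, 292.6, 123.5]
eef_rot: [0.001, 0.999, -0.033, -0.001]
force: [0.8, -0.2, 0.9]
gripper_width: 0.4
grasp_force: 0.0
```

Call:
{"method": "jog_arm", "body": {
  "commands": [
    [1,[0,0,0],[0,0,0]],
    [1,[0,0,-0.03],[0,0,0]],
    [1,[0,0,-0.016],[0,0,0]],
    [1,[0,0,-0.014],[0,0,0]],
    [1,[0,0,0],[0,0,0]]
  ]
}}

```text
t: 64.7
eef_pos: [519.3, 289.4, 62.0]
eef_rot: [0.001, 0.999, -0.034, -0.002]
force: [-0.4, 0.2, -0.3]
gripper_width: 0.4
grasp_force: 0.0
```

Call:
{"method": "jog_arm", "body": {
  "commands": [
    [1,[-0.004,0,0],[0,0,0]],
    [1,[-0.004,0,0],[0,0,0]],
    [1,[-0.004,0,0],[0,0,0]],
    [1,[-0.004,0,0],[0,0,0]],
    [1,[-0.004,0,0],[0,0,0]],
    [1,[-0.003,0,0],[0,0,0]]
  ]
}}

```text
t: 65.3
eef_pos: [497.9, 291.6, 65.1]
eef_rot: [-0.001, 0.999, -0.033, 0.001]
force: [2.7, 0.1, 3.4]
gripper_width: 0.7
grasp_force: 1.7
```

Call:
{"method": "jog_arm", "body": {
  "commands": [
    [1,[-0.002,0,0],[0,0,0]],
    [1,[-0.002,0,0],[0,0,0]]
  ]
}}

```text
t: 65.5
eef_pos: [493.8, 291.5, 64.7]
eef_rot: [-0.0, 0.999, -0.033, 0.001]
force: [7.2, 0.6, 2.6]
gripper_width: 0.3
grasp_force: 3.9
```

Call:
{"method": "jog_arm", "body": {
  "commands": [
    [1,[0.005,0,0],[0,0,0]],
    [1,[0,0,0.03],[0,0,0]],
    [1,[-0.002,-0.02,0.03],[0,0,0]],
    [1,[-0.002,-0.048,0],[0,0,0]],
    [1,[-0.002,-0.048,0],[0,0,0]],
    [1,[-0.002,-0.048,0],[0,0,0]],
    [1,[-0.002,-0.048,0],[0,0,0]],
    [1,[-0.002,-0.048,0],[0,0,0]],
    [1,[0,-0.048,0],[0,0,0]],
    [1,[0,-0.04,0],[0,0,0]]
  ]
}}

```text
t: 66.5
eef_pos: [484.8, -59.4, 123.7]
eef_rot: [0.0, 0.999, -0.034, -0.001]
force: [-0.3, -0.3, -0.0]
gripper_width: 0.2
grasp_force: 0.0
```

Call:
{"method": "jog_arm", "body": {
  "commands": [
    [1,[0,0,0],[0,0,0]],
    [1,[0,0,-0.03],[0,0,0]],
    [1,[0,0,-0.016],[0,0,0]],
    [1,[0,0,-0.014],[0,0,0]],
    [1,[0,0,0],[0,0,0]]
  ]
}}

```text
t: 67.0
eef_pos: [484.3, -55.8, 62.3]
eef_rot: [-0.0, 0.999, -0.033, -0.003]
force: [-0.3, 0.3, -0.2]
gripper_width: 0.4
grasp_force: 0.0
```

Call:
{"method": "jog_arm", "body": {
  "commands": [
    [1,[-0.004,0,0],[0,0,0]],
    [1,[-0.004,0,0],[0,0,0]],
    [1,[-0.003,0,0],[0,0,0]]
  ]
}}

```text
t: 67.3
eef_pos: [475.8, -56.4, 65.1]
eef_rot: [-0.0, 0.999, -0.033, 0.001]
force: [3.6, 0.9, -2.9]
gripper_width: 0.3
grasp_force: 1.6
```

Call:
{"method": "jog_arm", "body": {
  "commands": [
    [1,[-0.003,0,0],[0,0,0]]
  ]
}}

```text
t: 67.4
eef_pos: [473.4, -56.4, 65.2]
eef_rot: [-0.0, 0.999, -0.033, 0.002]
force: [3.2, 2.4, -1.1]
gripper_width: 0.4
grasp_force: 1.8
```

Call:
{"method": "jog_arm", "body": {
  "commands": [
    [1,[-0.002,0,0],[0,0,0]]
  ]
}}

```text
t: 67.5
eef_pos: [471.3, -56.3, 65.1]
eef_rot: [-0.0, 0.999, -0.033, 0.001]
force: [3.3, 1.7, 1.0]
gripper_width: 0.5
grasp_force: 1.8
```

Call:
{"method": "jog_arm", "body": {
  "commands": [
    [1,[-0.002,0,0],[0,0,0]]
  ]
}}

```text
t: 67.6
eef_pos: [469.4, -56.4, 65.0]
eef_rot: [-0.0, 0.999, -0.033, 0.001]
force: [6.8, 3.6, 1.3]
gripper_width: 0.6
grasp_force: 3.6
```

Call:
{"method": "jog_arm", "body": {
  "commands": [
    [1,[-0.002,0,0],[0,0,0]]
  ]
}}

```text
t: 67.7
eef_pos: [469.0, -56.3, 65.2]
eef_rot: [-0.0, 0.999, -0.033, 0.003]
force: [12.1, 2.6, -7.0]
gripper_width: 0.1
grasp_force: 6.1
```

Call:
{"method": "jog_arm", "body": {
  "commands": [
    [1,[0.005,0,0],[0,0,0]],
    [1,[0,0,0.03],[0,0,0]],
    [1,[0.005,0.02,0.03],[0,0,0]],
    [1,[0.005,0.048,0],[0,0,0]],
    [1,[0.005,0.048,0],[0,0,0]],
    [1,[0.005,0.048,0],[0,0,0]],
    [1,[0.005,0.048,0],[0,0,0]],
    [1,[0.003,0.048,0],[0,0,0]],
    [1,[0,0.048,0],[0,0,0]],
    [1,[0,0.041,0],[0,0,0]]
  ]
}}

```text
t: 68.7
eef_pos: [498.2, 293.7, 123.8]
eef_rot: [0.001, 0.999, -0.033, -0.001]
force: [-0.4, -0.7, -0.1]
gripper_width: 0.3
grasp_force: 0.0
```

Call:
{"method": "jog_arm", "body": {
  "commands": [
    [1,[0,0,0],[0,0,0]],
    [1,[0,0,-0.03],[0,0,0]],
    [1,[0,0,-0.016],[0,0,0]],
    [1,[0,0,-0.014],[0,0,0]],
    [1,[0,0,0],[0,0,0]]
  ]
}}

```text
t: 69.2
eef_pos: [498.2, 290.4, 62.2]
eef_rot: [0.002, 0.999, -0.033, -0.002]
force: [-0.3, -0.1, 0.4]
gripper_width: 0.4
grasp_force: 0.0
```

Call:
{"method": "jog_arm", "body": {
  "commands": [
    [1,[-0.003,0,0],[0,0,0]],
    [1,[-0.003,0,0],[0,0,0]]
  ]
}}

```text
t: 69.4
eef_pos: [493.5, 292.2, 65.1]
eef_rot: [-0.0, 0.999, -0.033, 0.0]
force: [0.2, 0.5, 0.6]
gripper_width: 0.4
grasp_force: 0.0
```

Call:
{"method": "jog_arm", "body": {
  "commands": [
    [1,[-0.002,0,0],[0,0,0]]
  ]
}}

```text
t: 69.5
eef_pos: [492.8, 292.3, 65.3]
eef_rot: [-0.001, 0.999, -0.033, 0.002]
force: [8.6, 0.4, -6.7]
gripper_width: 0.2
grasp_force: 4.4
```

Call:
{"method": "jog_arm", "body": {
  "commands": [
    [1,[-0.002,0,0],[0,0,0]]
  ]
}}

```text
t: 69.6
eef_pos: [492.6, 292.3, 65.5]
eef_rot: [-0.001, 0.999, -0.034, 0.003]
force: [14.6, 1.7, -9.8]
gripper_width: 0.5
grasp_force: 7.0
```

Firm stops at both ends with the contact offset matching the chest's angle. Back off, lift and check.

Call:
{"method": "jog_arm", "body": {
  "commands": [
    [1,[0.008,0,0],[0,0,0]],
    [1,[0,0,0.03],[0,0,0]],
    [1,[0,0,0.05],[0,0,0]],
    [1,[0.03,0.03,0.05],[0,0,0]],
    [1,[0.04,0,0.05],[0,0,0]],
    [1,[0.04,0,0],[0,0,0]],
    [1,[0.04,0,0],[0,0,0]],
    [1,[0,0,0],[0,0,0]]
  ]
}}

```text
t: 70.4
eef_pos: [635.9, 312.8, 221.0]
eef_rot: [0.0, 0.999, -0.035, 0.001]
force: [0.8, 1.0, 0.7]
gripper_width: 0.4
grasp_force: 0.0
```

Run:
```python
from h import *
t=cam("top")["image"]; s=cam("side")["image"]
m=np.zeros((600,800,3),np.uint8)
m[:300,:458]=cv2.resize(t[160:280,175:358],(458,300),interpolation=cv2.INTER_CUBIC)
m[302:600,:458]=cv2.resize(t[120:270,355:520],(458,298),interpolation=cv2.INTER_CUBIC)
m[:569,465:785]=cv2.resize(s[185:345,300:390],(320,569),interpolation=cv2.INTER_CUBIC)
cv2.imwrite("pics/m.png",m[:,:,::-1])
```

```text
(no output)
```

View pics/m.png

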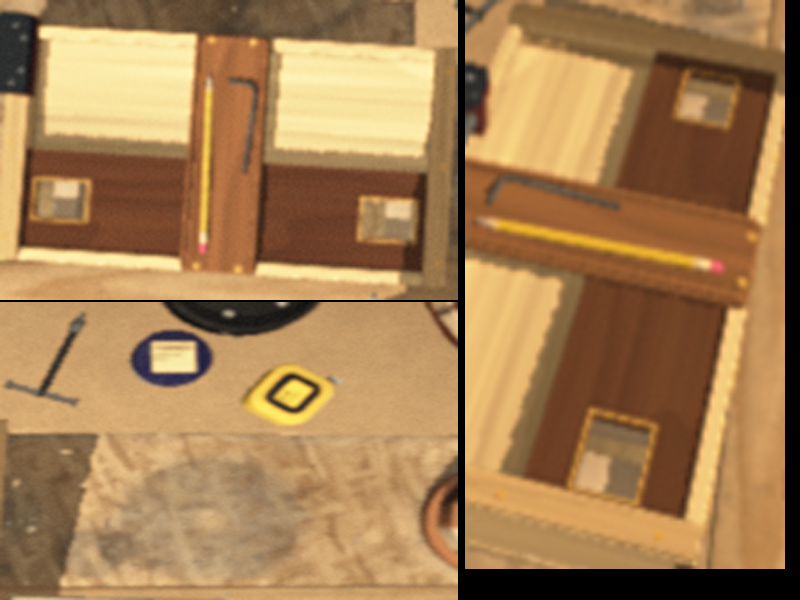

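The cover is fully home and straight, no front gap shows, the bench is clear, and the bystanders are where they were.

```bash
python3 -c "
from rig import *
print(close_job())"
```

```text
the job is handed in; nothing more can be done
None
```

The four loose blanks lie flat in bays 1–4 (bays 5 and 6 were already taken), the cover was pushed against both stops and looks straight and fully home, the other things on the bench were left alone, and the job is handed in; no verdict came back.

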